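# Unpack, load, close and switch on a test kiln

### The arm

A 6-joint arm with a two-finger parallel gripper is mounted at the origin on the work surface. World frame = base frame: x ahead of the robot, y to its left, z up, the work surface at z = 0. Lengths are in m, angles in rad, forces in N, time in s.
With the tool pointing down it reaches from about 0.35 to 0.775 m from the base axis. Payload 7.3 kg.
Tool frame: the origin (TCP) lies at the very end of the fingers, on their centre line; the grasp point (between the pads) lies 19 mm behind it; z points along the fingers, y is the line along which they close (so a half turn about z gives the same grasp; the last joint's range is limited). The gripper opens to 92 mm and grips with 3 to 60 N. Pads are 19 mm wide; open, the fingers measure 130 mm over their backs; the gripper's body (75 mm by 190 mm) begins 47 mm behind the grasp point.
Start: joints at [-1.337, 0.342, 1.524, -0, 1.275, -0.146], TCP at [0.195, -0.488, 0.205] pointing down, gripper open.
Joint ranges: [-2.53, 2.53], [-0.77, 2.02], [0.04, 2.7], [-1, 4.14], [0.28, 2.66], [-3.11, 3.11]. Speed limits (rad/s): [2.57, 2.57, 3.14, 3.14, 3.14, 3.14].

### API

Orientations are given as [roll, pitch, yaw] about the fixed x, y, z axes, in that order (R = Rz(yaw) Ry(pitch) Rx(roll)).
In Python, from cell import telemetry, eyes, job gives the robot as it stands.
- The arm moves only by the tool apply_moves, never from a script. Its arguments are lists of equal length, an entry for each row: "delta_pos": the shift along the world's x, y, z each as a share of 0.4 m, from -1 to 1, a list of three; "dr": the turn, a rotation vector about the world's x, y, z each as a share of 0.5 rad, from -1 to 1, a list of three; "jaw": the opening, from 0 (shut) to 1 (fully open). A call has 1 to 8 rows; each row is the pose to reach, as a shift and turn from the pose commanded when the call began; what a row does not reach only later rows make up. A row lasts 1/12 s, in which the tool goes at most 41.7 mm and 7.16 degrees, less where a joint would pass 70% of its speed; a pose out of reach is approached as far as the arm can. A call with a number of a shift or a turn outside -1 to 1 is refused whole. A call with a gripper value outside its range is refused whole. The fingers move at their own pace and stop on an object; "force" is the grip in N (left out, the last holds). Time passes only in rows, so rows that repeat a pose let the fingers close. It gives the time, the measured TCP pose, the force, the opening and the grip force at its end, in the units of the state.
- telemetry.observe(): the state, without advancing time (a new reading comes with each control period).
- eyes.read_camera(name): name is "scene" or "side" or "wrist"; returns the picture (400x640x3 uint8, red, green, blue); there is no depth.
- eyes.camera_model(name): a dict with "vertical_fov" (degrees; the focal length in pixels is half the picture's height over the tangent of half this angle, whatever the lens; pixels are square), "cx", "cy" (the principal point, pixels), "rvec" (rotation vector, rad) and "tvec" (3), from world to camera coordinates, as OpenCV has them; the wrist camera has in their place "hand_eye" (4x4, takes a point from camera to tool coordinates, whose origin is the TCP and whose axes are the flange's). Camera axes: x right, y down, z forward; pixel columns grow to the right and rows downward; lengths in m; the calibration is good to about 2 mm. The wrist camera is an equidistant fisheye: a pixel r from the principal point sees the ray r / f radians off the axis. A picture is of the moment at which its call begins: read the wrist's pose just before it. camera_model takes no time and is no camera call.
- job.hand_in(): hands the job in; it is judged then, once.
The state is a dict: "time": time; "qpos": joint angles; "qvel": joint speeds; "joint_efforts": joint torques, N m; "tool_pos": TCP position; "tool_rot": TCP orientation; "contact_force": force on the tool from outside, world axes, zero at the start; "torque": the same for the moment, N m; "opening": finger opening in m; "grip_force": force on a finger pad.
Only numpy, scipy, OpenCV 4.12 (cv2) and the standard library are available. Lean on these libraries where they do the work, as an engineer would, in place of code of your own. Each camera call takes 0.05 s, during which the arm holds its last target. There are 200 camera calls.

### The job

Change over the little test kiln. Unpack the fired tiles (blue, green or brown gloss) from it and stand them in the wooden tray, and stand every unfired tile from the plywood ware board upright on the kiln floor, touching neither one another nor the kiln walls; then lower the lid gently until it is fully closed, and only then turn the switch on the control box clockwise from off until it clicks over to fire. Leave the jars and the brush alone; a fired tile may get knocked aside while you work, so check all is in its place before you close up.

Things in the scene. Friction and masses are not known exactly. Their poses are not given: they have to be found in the camera images.
- kiln: fixed steel-jacketed top-loading kiln, footprint 180 (x) x 250 mm (y), rim 115 mm above the table; grey control box 120 x 85 mm on its right (-y) side, top 110 mm above the table. Origin on the table under the centre of the chamber; x points to the back, where the lid is hinged, y to the left
- kiln_wall: the cream firebrick walls round the chamber, 30 mm thick, standing from 55 to 115 mm above the table; moves with the kiln, same origin and axes
- chamber_floor (a point): centre of the chamber's flat floor, 55 mm above the table. The chamber is 120 (kiln x) x 190 mm (kiln y), 60 mm deep, open at the top; same axes as the kiln
- kiln_lid (a joint): lid angle, rad: 0 fully closed, about 1.6 standing open (upright, behind the chamber), stop at 1.72. Stiff balanced hinge: the lid stays where it is left and needs about 1 to 4 N at the handle to lower
- lid_hinge (a point): middle of the lid's hinge line, which runs along the kiln's y at the rear top edge, 90 mm behind the chamber centre, 115 mm above the table
- switch (a joint): switch angle, rad: 0 off, grows clockwise seen from above, 1.2 is fire, with stops at both. Spring snap action: it resists with about 0.15 N m at first, less towards the middle, and past 0.6 clicks over to 1.2 by itself; left short of 0.6 it springs back to 0
- switch_grip (a point): on the switch's vertical axis, at the height to grip, 127 mm above the table: a black bar grip 40 long x 12 wide x 20 mm high (top 10 mm above this point) on a 42 mm disc, on top of the control box. The bar lies along the x axis of this point, which turns with the switch; at off it is parallel to the kiln's x
- ware_board: fixed plywood board 300 (x) x 140 (y) x 12 mm, on which the unfired tiles wait; left or right of the kiln. Origin under its centre on the table
- tray: fixed wooden tray 290 (x) x 140 (y) x 22 mm high outside, walls 6 mm; on the other side of the kiln. Origin under its centre on the table
- tray_in (a point): centre of the tray's inner floor, which measures 278 (x) x 128 mm (y), walls standing 16 mm above it; axes of the tray
- raw_1: unfired standing T-shaped glaze test tile, 60 g: flat foot 58 (own x) x 40 (own y) x 8 mm thick, upright slab 10 mm thick (own x) x 40 mm wide (own y) on the middle of the foot, 55 mm high overall. Origin at the centre of the underside, z up. Chalky white glaze; starts on the ware board. May be absent
- raw_2: unfired standing T-shaped glaze test tile, 60 g: flat foot 58 (own x) x 40 (own y) x 8 mm thick, upright slab 10 mm thick (own x) x 40 mm wide (own y) on the middle of the foot, 55 mm high overall. Origin at the centre of the underside, z up. Chalky brown glaze; starts on the ware board. May be absent
- raw_3: unfired standing T-shaped glaze test tile, 60 g: flat foot 58 (own x) x 40 (own y) x 8 mm thick, upright slab 10 mm thick (own x) x 40 mm wide (own y) on the middle of the foot, 55 mm high overall. Origin at the centre of the underside, z up. Chalky pink glaze; starts on the ware board. May be absent
- fired_1: fired standing T-shaped glaze test tile, 60 g: flat foot 58 (own x) x 40 (own y) x 8 mm thick, upright slab 10 mm thick (own x) x 40 mm wide (own y) on the middle of the foot, 55 mm high overall. Origin at the centre of the underside, z up. Glossy blue glaze; starts in the kiln. May be absent
- fired_2: fired standing T-shaped glaze test tile, 60 g: flat foot 58 (own x) x 40 (own y) x 8 mm thick, upright slab 10 mm thick (own x) x 40 mm wide (own y) on the middle of the foot, 55 mm high overall. Origin at the centre of the underside, z up. Glossy green glaze; starts in the kiln. May be absent
- fired_3: fired standing T-shaped glaze test tile, 60 g: flat foot 58 (own x) x 40 (own y) x 8 mm thick, upright slab 10 mm thick (own x) x 40 mm wide (own y) on the middle of the foot, 55 mm high overall. Origin at the centre of the underside, z up. Glossy brown glaze; starts in the kiln. May be absent
- glaze_jar: bystander: closed grey jar, 72 mm across, 85 mm high, red cap; origin under its centre
- glaze_pot: bystander: closed white jar, 60 mm across, 70 mm high, yellow cap; origin under its centre
- brush: bystander: glaze brush with a slim red handle, 190 mm long, lying on the table in front of the kiln; origin under its middle
- lid_handle (a point): middle of the lid's wooden handle bar: round, 12 mm thick, 124 mm long, along the kiln's y, held by two posts (90 mm clear between them) with its axis 35 mm off the lid's front edge. The bar is 215 mm from the hinge line along the lid and 20 mm above the lid's underside; the lid is 40 mm thick. Closed, the bar is 135 mm above the table and 125 mm in front of the chamber centre
Mind the look-alikes: they are no part of the job. What is shaped like the raw_3 but orange is not meant. Leave any orange look-alike of the raw_2 alone.

How it is judged:
By the outcome, as a careful person would: the job done as asked, in the order asked, and still so for the second after the job is handed in, with the robot touching nothing.
Of raw_1, raw_2, raw_3 only 2 to 3 are there at a start; the rules pass over those that are not, and their reading is None.
Of fired_1, fired_2, fired_3 only 2 to 3 are there at a start; the rules pass over those that are not, and their reading is None.
At some moment in a run one of fired_1, fired_2, fired_3 may be knocked a few centimetres aside while the robot is not near it.
It also fails if it takes over 210 s, if anything falls off the work surface, if the arm or the gripper's body presses on something with over 40 N, if the wrist force passes 120 N, or if a joint passes its speed limit or range.

## Working session

There is one attempt and no reset: what is moved stays moved. The work goes in short steps, Python scripts to look and compute and a tool call to move; the robot and the scene stay as the last step left them, time stands still between calls to the robot, and variables do not carry over. Pictures are saved under pics/ and viewed, at most 14 in all, crops included, and the job is handed in when it is done.

Besides the shell and the picture viewer there is one more tool, called by a JSON object that holds its "method" and its "body". apply_moves: Moves the arm, as the interface text tells. Its arguments: {"type":"object","properties":{"delta_pos":{"type":"array"},"dr":{"type":"array"},"jaw":{"type":"array"},"force":{"type":"number"}},"required":["delta_pos","dr","jaw"]}

```bash
ls; mkdir -p pics; cat > h.py <<'E'
import numpy as np, cv2
from scipy.spatial.transform import Rotation as R
from cell import telemetry, eyes, job
def cam(n):
    m=eyes.camera_model(n); f=200/np.tan(np.radians(m["vertical_fov"])/2); return m,f
def ray(n,u,v,st=None):
    m,f=cam(n); x,y=(u-m["cx"]),(v-m["cy"])
    if n!="wrist":
        Rm=cv2.Rodrigues(np.array(m["rvec"],float))[0]; t=np.array(m["tvec"]).ravel()
        return -Rm.T@t, Rm.T@np.array([x/f,y/f,1])
    r=np.hypot(x,y); th=r/f; k=np.sin(th)/r if r>0 else 0
    d=np.array([x*k,y*k,np.cos(th)]); H=np.array(m["hand_eye"])
    Rt=R.from_euler("xyz",st["tool_rot"]).as_matrix()
    return Rt@H[:3,3]+np.array(st["tool_pos"]), Rt@H[:3,:3]@d
def at(n,u,v,z,st=None):
    o,d=ray(n,u,v,st); return o+d*(z-o[2])/d[2]
def proj(n,P,st=None):
    m,f=cam(n); P=np.atleast_2d(P).astype(float)
    if n!="wrist":
        Rm=cv2.Rodrigues(np.array(m["rvec"],float))[0]; c=P@Rm.T+np.array(m["tvec"]).ravel()
        return c[:,:2]/c[:,2:]*f+[m["cx"],m["cy"]]
    H=np.array(m["hand_eye"]); Rt=R.from_euler("xyz",st["tool_rot"]).as_matrix()
    c=((P-st["tool_pos"])@Rt-H[:3,3])@H[:3,:3]
    rr=np.hypot(c[:,0],c[:,1]); th=np.arctan2(rr,c[:,2]); return c[:,:2]/rr[:,None]*th[:,None]*f+[m["cx"],m["cy"]]
def shot(n,name):
    st=telemetry.observe(); im=eyes.read_camera(n); cv2.imwrite(f"pics/{name}.png",im[:,:,::-1]); return im,st
E
python3 - <<'E'
from h import *
s=telemetry.observe(); print(s)
for n in("scene","side","wrist"):
    print(eyes.camera_model(n)); 
a=shot("scene","s0")[0]; b=shot("side","d0")[0]; shot("wrist","w0")
E
```

```text
pics
{'time': 0.0, 'qpos': array([-1.33700752e+00,  3.42782355e-01,  1.52504780e+00,  9.22214014e-06,
        1.27537542e+00, -1.45983853e-01]), 'qvel': array([ 1.35396885e-03,  3.66560021e-04,  9.24779640e-04, -5.51070268e-05,
        6.13652239e-04,  6.81130909e-04]), 'joint_efforts': array([-1.94169712e-03, -4.31246710e+01, -2.44226253e+01,  7.15201395e-02,
        5.60235931e-02, -1.31094862e-04]), 'tool_pos': array([ 0.19454873, -0.48713965,  0.20440329]), 'tool_rot': array([-3.13999817e+00, -2.43349626e-04,  3.79769772e-01]), 'contact_force': array([-0.73464586, -0.4303229 ,  0.1808932 ]), 'torque': array([ 0.02460714,  0.02902656, -0.01304738]), 'grip_force': 0.0, 'opening': 0.09207056637246289}
{'vertical_fov': 46.85451912531191, 'cx': 313.4528673347666, 'cy': 201.2178431171758, 'rvec': array([ 1.07119066,  2.61049637, -0.74691296]), 'tvec': array([ 0.40287936, -0.26588309,  1.25892228])}
{'vertical_fov': 55.20646285668262, 'cx': 322.4931991413665, 'cy': 198.87940753691666, 'rvec': array([ 0.67934039, -2.45661255,  1.36237759]), 'tvec': array([0.48831715, 0.23426773, 0.77750171])}
{'vertical_fov': 65.70646984690485, 'cx': 321.10676787187793, 'cy': 201.35925108490133, 'hand_eye': array([[-3.43089838e-04, -9.68116682e-01, -2.50499447e-01,
         6.56294684e-02],
       [ 9.99999916e-01, -2.76211024e-04, -3.02137630e-04,
         1.05833876e-03],
       [ 2.23313771e-04, -2.50499530e-01,  9.68116695e-01,
        -1.79071262e-01],
       [ 0.00000000e+00,  0.00000000e+00,  0.00000000e+00,
         1.00000000e+00]])}
```

View pics/s0.png

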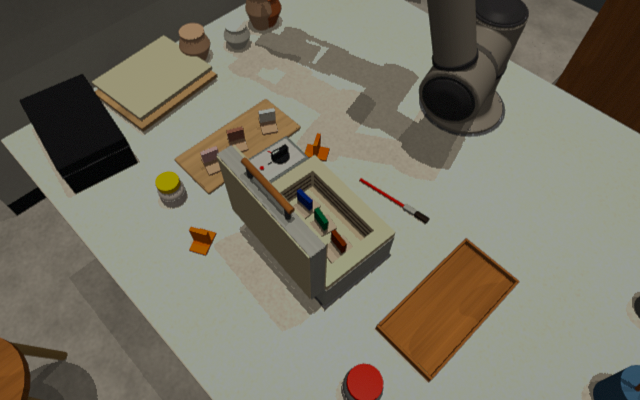

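View pics/d0.png

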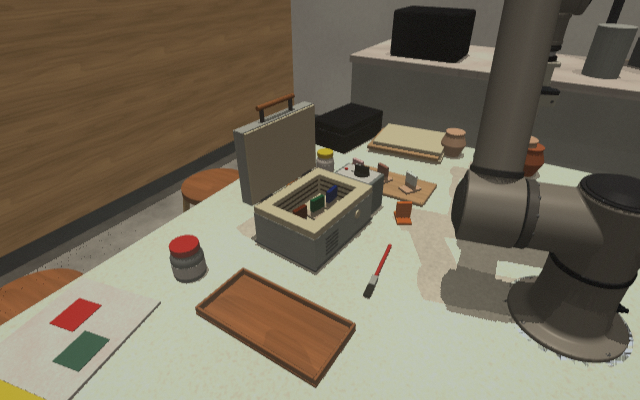

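Scene: raw tiles pink (210,157), brown (236,137) and white (267,120) on the board. Fired tiles blue (304,200), green (321,217) and brown (338,240) are in the kiln. The tray is at (448,310). The orange look-alikes are at (317,148) and (202,240), off the board. Next I enlarge the crop for measuring.

```bash
python3 - <<'E'
import cv2
im=cv2.imread("pics/s0.png")
c=cv2.resize(im[95:295,170:400],None,fx=3,fy=3,interpolation=cv2.INTER_CUBIC)[:600]
cv2.imwrite("pics/s0c.png",c)
E
```

```text
(no output)
```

View pics/s0c.png

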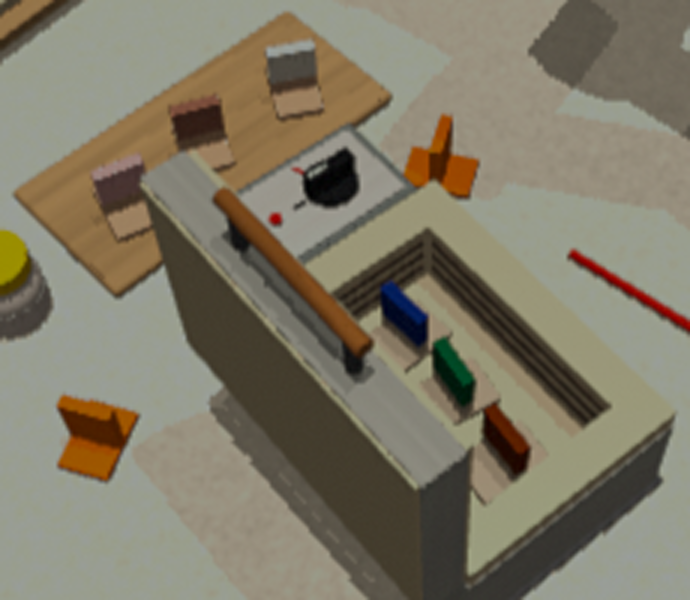

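```bash
cat >> h.py <<'E'
from scipy.optimize import least_squares
def fitpose(obs,local,p0,z0=0.0,sz=None):
    """obs: list of (cam,u,v,st); local: Nx3; pose x,y,yaw"""
    L=np.array(local,float)
    def W(p):
        c,s=np.cos(p[2]),np.sin(p[2]); return np.c_[L[:,0]*c-L[:,1]*s+p[0],L[:,0]*s+L[:,1]*c+p[1],L[:,2]+z0]
    def res(p):
        P=W(p); return np.concatenate([proj(o[0],P[i],o[3])[0]-[o[1],o[2]] for i,o in enumerate(obs)])
    r=least_squares(res,p0,loss="soft_l1"); return r.x,res(r.x).reshape(-1,2).round(1)
E
python3 - <<'E'
from h import *
def c(u,v): return ("scene",u/3+170-.33,v/3+95-.33,None)
w=lambda o,z: at("scene",o[1],o[2],z).round(3)
k=[c(435,183),c(675,415),c(428,232),c(608,407)]
for o in k: print("rim",w(o,.115))
L=[(-.09,-.125,.115),(-.09,.125,.115),(-.06,-.095,.115),(-.06,.095,.115)]
print(fitpose(k,L,[.5,0,0]))
b=[c(288,12),c(390,97),c(118,293),c(15,193)]
for o in b: print("board",w(o,.012))
t=[("scene",u,v,None) for u,v in[(467,241),(518,282),(431,378),(377,328)]]
for o in t: print("tray",w(o,.022))
for n,a,bb in[("white",(267,52),(316,45)),("brown",(170,106),(221,100)),("pink",(94,172),(141,160))]:
    print(n,w(c(*a),.067),w(c(*bb),.067))
for n,a,bb in[("blue",(382,290),(427,322)),("green",(433,348),(474,375)),("brown",(485,412),(527,443))]:
    print(n,w(c(*a),.11),w(c(*bb),.11))
print("jars",w(("scene",363,372,None),.085),w(("scene",169,182,None),.07), "switch",w(c(330,165),.137))
print("handle",[w(c(*q),.33) for q in((222,197),(362,345))])
E
```

```text
rim [ 0.476 -0.09   0.115]
rim [0.499 0.157 0.115]
rim [ 0.511 -0.063  0.115]
rim [0.526 0.122 0.115]
(array([ 0.5776505 ,  0.02401605, -0.0923856 ]), array([[-0.6, -0.4],
       [-0. ,  0.2],
       [-0.1, -1.2],
       [ 0.8,  1. ]]))
board [ 0.377 -0.375  0.012]
board [ 0.381 -0.239  0.012]
board [ 0.672 -0.242  0.012]
board [ 0.672 -0.379  0.012]
tray [0.352 0.259 0.022]
tray [0.355 0.389 0.022]
tray [0.637 0.378 0.022]
tray [0.637 0.246 0.022]
white [ 0.453 -0.31   0.067] [ 0.418 -0.287  0.067]
brown [ 0.547 -0.32   0.067] [ 0.513 -0.296  0.067]
pink [ 0.631 -0.309  0.067] [ 0.598 -0.293  0.067]
blue [ 0.567 -0.052  0.11 ] [ 0.563 -0.011  0.11 ]
green [0.575 0.006 0.11 ] [0.57  0.041 0.11 ]
brown [0.585 0.066 0.11 ] [0.582 0.101 0.11 ]
jars [0.733 0.287 0.085] [ 0.735 -0.288  0.07 ] switch [ 0.531 -0.143  0.137]
handle [array([ 0.684, -0.047,  0.33 ]), array([0.694, 0.072, 0.33 ])]
```

{"method": "apply_moves", "body": {"delta_pos": [[0.38,0.23,0.16],[0.38,0.23,0.16],[0.38,0.23,0.16],[0.38,0.23,0.16],[0.76,0.47,0.16],[0.76,0.47,0.16],[0.76,0.47,0.16],[0.76,0.47,0.16]], "dr": [[0,0,-1],[0,0,-1],[0,0,-1],[0,0,-1],[0,0,-1],[0,0,-1],[0,0,-1],[0,0,-1]], "jaw": [1,1,1,1,1,1,1,1]}}

```text
time: 0.82
tool_pos: [0.46, -0.3233, 0.2665]
tool_rot: [-3.142, 0.0, -0.12]
contact_force: [1.0, -1.6, 0.1]
opening: 0.0918
grip_force: 0.0
```

{"method": "apply_moves", "body": {"delta_pos": [[0,0,0],[0,0,0],[0,0,0]], "dr": [[0,0,0],[0,0,0],[0,0,0]], "jaw": [1,1,1]}}

```text
time: 1.07
tool_pos: [0.4583, -0.3247, 0.2659]
tool_rot: [-3.141, 0.001, -0.119]
contact_force: [-0.0, 0.2, -0.1]
opening: 0.092
grip_force: 0.0
```

```bash
python3 - <<'E'
from h import *
im,st=shot("wrist","w1"); import pickle; pickle.dump(st,open("w1.pkl","wb"))
print(st["tool_pos"],st["tool_rot"],st["qpos"])
print(proj("wrist",[[.435,-.3,.06],[.53,-.308,.06],[.615,-.3,.06]],st))
cv2.imwrite("pics/w1b.png",cv2.resize(im[:,:,::-1],(800,500),interpolation=cv2.INTER_CUBIC))
E
```

```text
[ 0.45830353 -0.32471327  0.26593972] [-3.14147311e+00  1.19040871e-03 -1.19436627e-01] [-7.52488689e-01  3.73687968e-01  1.30886728e+00 -6.11622796e-04
  1.46006789e+00  9.37812235e-01]
[[302.94977514 195.67155047]
 [299.45756804 120.53038309]
 [284.78065952  55.03911292]]
```

View pics/w1b.png

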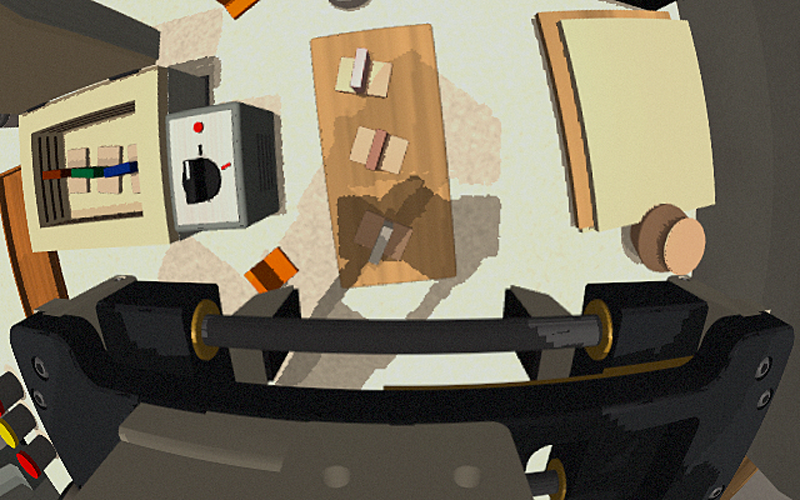

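The wrist view shows raw white (in shadow) at about (382,240), brown at (378,150) and pink at (362,72) on the board. The switch is at (200,178) and the kiln is on the left. I enlarge it for tile and kiln corners.

```bash
python3 - <<'E'
import cv2,numpy as np
im=cv2.imread("pics/w1.png")
f=lambda a:cv2.convertScaleAbs(cv2.resize(a,None,fx=3,fy=3,interpolation=cv2.INTER_CUBIC),alpha=1.25)
A=f(im[25:225,245:355]); B=f(im[60:200,15:170]); C=np.zeros((600,330+465,3),np.uint8); C[:,:330]=A; C[:420,330:]=B
cv2.imwrite("pics/w1c.png",C)
E
```

```text
(no output)
```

View pics/w1c.png

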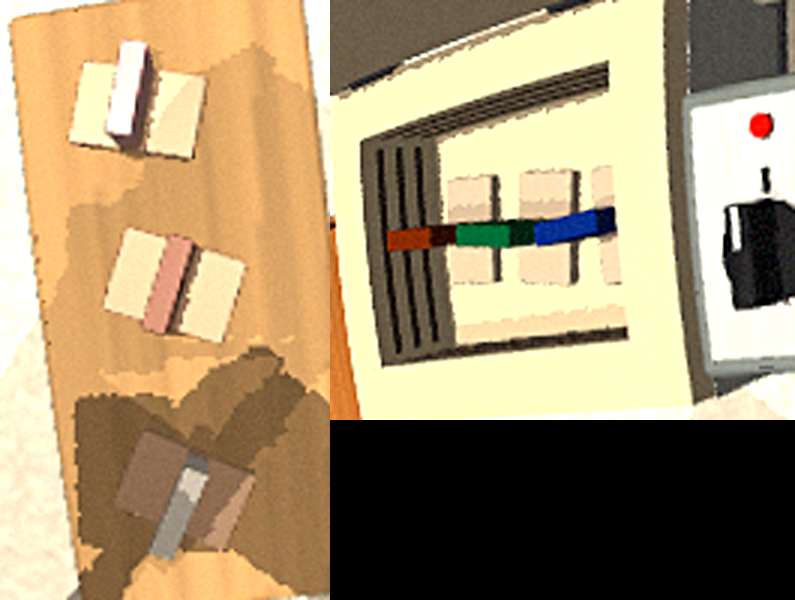

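```bash
python3 - <<'E'
from h import *
import pickle; st=pickle.load(open("w1.pkl","rb"))
A=lambda x,y:("wrist",245-.33+x/3,25-.33+y/3,st)
B=lambda x,y:("wrist",15-.33+(x-330)/3,60-.33+y/3,st)
F=[(-.029,.02,.008),(.029,.02,.008),(.029,-.02,.008),(-.029,-.02,.008)]
for n,c in dict(pink=[(84,62),(207,75),(192,158),(69,141)],brown=[(126,228),(246,265),(223,343),(104,308)],white=[(147,430),(255,473),(222,549),(117,502)]).items():
    p,r=fitpose([A(*q) for q in c],F,[.5,-.3,-1.57],.012); print(n,p.round(4),np.abs(r).max())
I=[(.06,.095,.115),(-.06,.095,.115),(-.06,-.095,.115),(.06,-.095,.115)]
kw=[B(362,142),B(383,365),B(627,328),B(608,63)]
print(fitpose(kw,I,[.577,.024,-.09]))
c=lambda u,v:("scene",u/3+170-.33,v/3+95-.33,None)
ks=[c(435,183),c(675,415),c(428,232),c(608,407)]
L=[(-.09,-.125,.115),(-.09,.125,.115),(-.06,-.095,.115),(-.06,.095,.115)]
print(fitpose(kw+ks,I+L,[.577,.024,-.09]))
print("switch",at("wrist",200*.8,178*.8,.137,st))
E
```

```text
pink [ 0.6153 -0.3033 -1.8531] 0.8
brown [ 0.5309 -0.3099 -1.9873] 1.0
white [ 0.4369 -0.3028 -2.1018] 1.6
(array([ 0.57628608,  0.02152141, -0.07740587]), array([[-1.3, -0.7],
       [-0.6,  0.7],
       [ 0.8,  2.4],
       [-0.1, -2.6]]))
(array([ 0.57623182,  0.0226959 , -0.0918614 ]), array([[-1.5, -1.4],
       [-1.3,  0. ],
       [-0.2,  3.7],
       [-0.3, -1.4],
       [-0.6, -1.1],
       [-0.1, -0.7],
       [-0.1, -1.9],
       [ 0.8,  0.1]]))
switch [ 0.5313217  -0.15859477  0.137     ]
```

{"method": "apply_moves", "body": {"delta_pos": [[0,0.225,0.05],[0,0.45,0.05],[0,0.45,0.05],[0,0.45,0.05],[0,0.45,0.05]], "dr": [[0,0,0.2],[0,0,0.4],[0,0,0.6],[0,0,0.8],[0,0,0.8]], "jaw": [1,1,1,1,1]}}

```text
time: 1.53
tool_pos: [0.4573, -0.1418, 0.2873]
tool_rot: [-3.141, -0.001, 0.285]
contact_force: [0.3, -0.3, 0.6]
opening: 0.0918
grip_force: 0.0
```

{"method": "apply_moves", "body": {"delta_pos": [[0,0.225,0],[0,0.45,0],[0,0.45,0],[0,0.45,0],[0,0.45,0]], "dr": [[0,0,0.2],[0,0,0.4],[0,0,0.6],[0,0,0.8],[0,0,0.8]], "jaw": [1,1,1,1,1]}}

```text
time: 1.95
tool_pos: [0.4576, 0.0382, 0.2867]
tool_rot: [-3.14, -0.001, 0.686]
contact_force: [0.3, 0.7, 0.2]
opening: 0.0918
grip_force: 0.0
```

{"method": "apply_moves", "body": {"delta_pos": [[0,0,0],[0.15,0,0],[0.15,0,0],[0.15,0,0],[0.15,0,0]], "dr": [[0,0,0.25],[0,0,0.5],[0,0,0.7],[0,0,0.8],[0,0,0.8]], "jaw": [1,1,1,1,1]}}

```text
time: 2.37
tool_pos: [0.5189, 0.0336, 0.2858]
tool_rot: [-3.141, 0.001, 1.079]
contact_force: [-0.4, -0.4, -0.2]
opening: 0.0918
grip_force: 0.0
```

{"method": "apply_moves", "body": {"delta_pos": [[0,0,0],[0,0,0],[0,0,0],[0,0,0],[0,0,0],[0,0,0]], "dr": [[0,0,0.25],[0,0,0.5],[0,0,0.7],[0,0,0.8],[0,0,0.8],[0,0,0.8]], "jaw": [1,1,1,1,1,1]}}

```text
time: 2.87
tool_pos: [0.5182, 0.0343, 0.2867]
tool_rot: [3.141, 0.0, 1.475]
contact_force: [-0.5, 0.4, -0.6]
opening: 0.092
grip_force: 0.0
```

```bash
python3 - <<'E'
from h import *
im,st=shot("wrist","w2"); import pickle; pickle.dump(st,open("w2.pkl","wb"))
print(st["tool_pos"],st["tool_rot"],st["qpos"])
u=proj("wrist",[[.57,-.03,.06],[.57,.023,.06],[.58,.08,.06]],st); print(u)
b=u.mean(0).astype(int); x=max(0,b[0]-133); y=max(0,b[1]-100); print(x,y)
cv2.imwrite("pics/w2c.png",cv2.resize(im[y:y+200,x:x+266,::-1],None,fx=3,fy=3,interpolation=cv2.INTER_CUBIC))
E
```

```text
[0.51815988 0.03432422 0.28668566] [3.14131743e+00 9.30829123e-05 1.47521709e+00] [-8.14483607e-02  2.80671509e-01  1.38680518e+00 -9.74201259e-05
  1.47384208e+00  1.41402801e-02]
[[363.56604499 215.11411058]
 [361.1056812  177.33529347]
 [365.36926835 134.17791262]]
230 75
```

View pics/w2c.png

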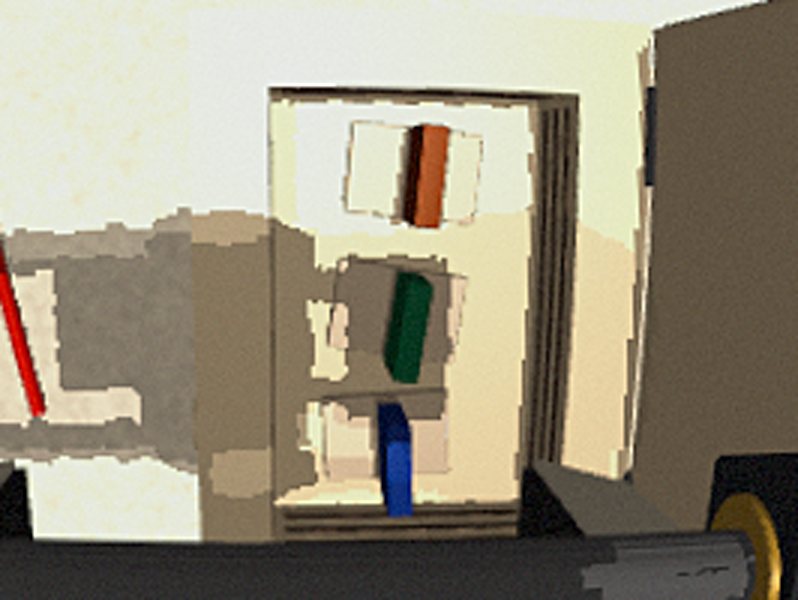

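```bash
python3 - <<'E'
from h import *
import pickle; st=pickle.load(open("w2.pkl","rb"))
A=lambda x,y:("wrist",230-.33+x/3,75-.33+y/3,st)
F=[(-.029,.02,.008),(.029,.02,.008),(.029,-.02,.008),(-.029,-.02,.008)]
T=[(-.005,.02,.055),(.005,.02,.055),(.005,-.02,.055),(-.005,-.02,.055)]
for n,c in dict(brown=[(353,120),(483,137),(474,222),(345,210),(419,125),(449,126),(440,228),(413,225)],
  green=[(338,262),(466,277),(452,360),(330,345),(405,274),(431,280),(417,383),(393,378)],
  blue=[(325,404),(447,393),(448,472),(326,476),(383,434),(408,432),(411,513),(388,513)]).items():
    p,r=fitpose([A(*q) for q in c],F+T,[.57,0.03,-.05],.055); print(n,p.round(4)); print(r.tolist())
    print(at(*A(*np.mean(c[4:],0))[:3],.11,st)[:2])
I=[(-.06,.095,.115),(.06,.095,.115)]
print(fitpose([A(270,90),A(578,95)],I,[.577,.023,-.09]), [at(*A(*q)[:3],.115,st) for q in((270,90),(578,95),(272,540))])
E
```

```text
brown [ 0.5827  0.0827 -0.175 ]
[[-0.6, -0.1], [-0.0, -1.0], [-0.1, 0.7], [-0.6, 0.5], [1.6, -0.7], [0.1, -0.0], [-0.3, 0.1], [0.3, 0.3]]
[0.58210739 0.08272792]
green [ 0.5706  0.0228 -0.2039]
[[-0.3, -1.5], [0.2, -1.3], [0.5, 0.1], [-1.2, 0.5], [0.4, 1.7], [0.1, 0.8], [0.0, -0.7], [-0.1, 0.1]]
[0.57051557 0.02356182]
blue [ 0.5617 -0.0364 -0.0196]
[[-1.8, -1.0], [-0.1, -0.5], [0.2, 0.6], [-0.3, 2.6], [0.5, -1.9], [0.3, -1.9], [0.3, 1.5], [0.1, 2.1]]
[ 0.56132468 -0.03601848]
(array([ 0.57584326,  0.0210282 , -0.07841313]), array([[-0.5,  0. ],
       [ 0.6, -0. ]])) [array([0.52403344, 0.12039069, 0.115     ]), array([0.64237525, 0.11105724, 0.115     ]), array([ 0.50748018, -0.0584452 ,  0.115     ])]
```

{"method": "apply_moves", "body": {"delta_pos": [[0,0.1,0],[0.1725,0.12,0],[0.1725,0.12,-0.11],[0.1725,0.12,-0.217],[0.1725,0.12,-0.217],[0.1725,0.12,-0.217]], "dr": [[0,-0.2,-0.08],[0,-0.4,-0.16],[0,-0.4,-0.16],[0,-0.4,-0.16],[0,-0.4,-0.16],[0,-0.4,-0.16]], "jaw": [0.45,0.45,0.45,0.45,0.45,0.45]}}

```text
time: 3.42
tool_pos: [0.5853, 0.0829, 0.1961]
tool_rot: [2.951, -0.025, 1.4]
contact_force: [-0.9, -0.3, -1.2]
opening: 0.0567
grip_force: 0.0
```

{"method": "apply_moves", "body": {"delta_pos": [[0,0,-0.05],[0,0,-0.1],[0,0,-0.1],[0,0,-0.1]], "dr": [[0,0,0],[0,0,0],[0,0,0],[0,0,0]], "jaw": [0.45,0.45,0.45,0.45]}}

```text
time: 3.75
tool_pos: [0.5879, 0.0829, 0.1613]
tool_rot: [2.942, -0.026, 1.401]
contact_force: [-0.4, -0.8, 0.4]
opening: 0.0413
grip_force: 0.0
```

```bash
python3 - <<'E'
from h import *
im,st=shot("side","d1")
print(st["tool_pos"],st["tool_rot"],st["opening"])
c=im[100:300,190:456,::-1]
w,st=shot("wrist","w3")
cv2.imwrite("pics/d1c.png",np.hstack([cv2.resize(c,(400,300)),cv2.resize(w[50:250,190:456,::-1],(400,300))]))
E
```

```text
[0.58793127 0.08292366 0.16130216] [ 2.94238197 -0.02623181  1.40109566] 0.041348458080739434
```

View pics/d1c.png

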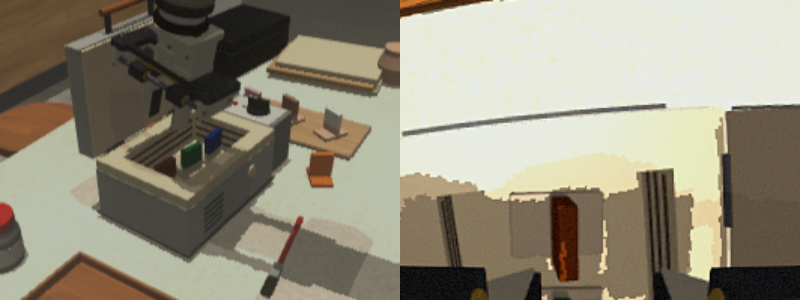

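The side view shows the tilted gripper clear of the lid. The wrist view shows the brown slab at about (565,235), between the fingers. I descend and grip.

{"method": "apply_moves", "body": {"delta_pos": [[0,0,-0.08],[0,0,-0.16],[0,0,-0.203],[0,0,-0.203],[0,0,-0.203]], "dr": [[0,0,0],[0,0,0],[0,0,0],[0,0,0],[0,0,0]], "jaw": [0.45,0.45,0.45,0.45,0.45]}}

```text
time: 4.27
tool_pos: [0.5884, 0.0832, 0.0796]
tool_rot: [2.942, -0.026, 1.402]
contact_force: [-0.1, -0.3, 0.4]
opening: 0.0415
grip_force: 0.0
```

{"method": "apply_moves", "body": {"delta_pos": [[0,0,0],[0,0,0],[0,0,0],[0,0,0],[0,0,0],[0,0,0],[0,0,0.01],[0,0,0.01]], "dr": [[0,0,0],[0,0,0],[0,0,0],[0,0,0],[0,0,0],[0,0,0],[0,0,0],[0,0,0]], "jaw": [0,0,0,0,0,0,0,0], "force": 12}}

```text
time: 4.93
tool_pos: [0.5878, 0.0832, 0.083]
tool_rot: [2.943, -0.026, 1.402]
contact_force: [-0.6, -0.1, -1.2]
opening: 0.0104
grip_force: 11.8
```

{"method": "apply_moves", "body": {"delta_pos": [[0,0,0.08],[0,0,0.16],[0,0,0.25],[0,0,0.325],[0,0,0.325]], "dr": [[0,0,0],[0,0,0],[0,0,0],[0,0,0],[0,0,0]], "jaw": [0,0,0,0,0], "force": 20}}

```text
time: 5.35
tool_pos: [0.5909, 0.0834, 0.2197]
tool_rot: [2.931, -0.028, 1.403]
contact_force: [1.9, 0.1, -0.1]
opening: 0.0097
grip_force: 19.8
```

{"method": "apply_moves", "body": {"delta_pos": [[0,0.08,0],[0,0.18,0],[0,0.28,0],[0,0.38,0],[-0.033,0.48,0],[-0.033,0.5875,-0.05],[-0.033,0.5875,-0.1],[-0.033,0.5875,-0.1]], "dr": [[0,0,0],[0,0,0],[0,0,0],[0,0.1,0],[0,0.25,0],[0,0.4,0],[0,0.4,0],[0,0.4,0]], "jaw": [0,0,0,0,0,0,0,0]}}

```text
time: 6.02
tool_pos: [0.5719, 0.3198, 0.1656]
tool_rot: [-3.134, 0.013, 1.404]
contact_force: [-2.2, -1.0, -3.3]
opening: 0.0093
grip_force: 19.8
```

{"method": "apply_moves", "body": {"delta_pos": [[0,0,-0.09],[0,0,-0.18],[0,0,-0.26],[0,0,-0.3],[0,0,-0.32],[0,0,-0.33],[0,0,-0.335],[0,0,-0.335]], "dr": [[0,0,0],[0,0,0],[0,0,0],[0,0,0],[0,0,0],[0,0,0],[0,0,0],[0,0,0]], "jaw": [0,0,0,0,0,0,0,0]}}

```text
time: 6.68
tool_pos: [0.5753, 0.3181, 0.0399]
tool_rot: [3.138, 0.007, 1.4]
contact_force: [1.1, -0.2, -1.3]
opening: 0.01
grip_force: 19.8
```

```bash
python3 - <<'E'
from h import *
im,st=shot("side","d2")
print(st["tool_pos"],st["tool_rot"],st["opening"])
c=im[130:380,180:440,::-1]
w,st=shot("wrist","w4")
cv2.imwrite("pics/d2c.png",np.hstack([cv2.resize(c,(416,400)),cv2.resize(w[50:250,190:450,::-1],(384,400))]))
E
```

```text
[0.57529766 0.31809621 0.03992265] [3.13837008 0.00677148 1.39983451] 0.009969982382526556
```

View pics/d2c.png

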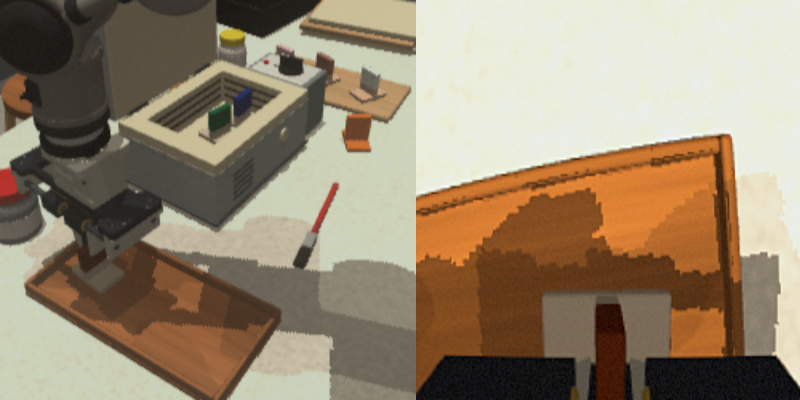

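The brown tile hangs upright over the tray's rear end, inside the walls. I lower it.

{"method": "apply_moves", "body": {"delta_pos": [[0,0,-0.005],[0,0,-0.01],[0,0,-0.013],[0,0,-0.016],[0,0,-0.018],[0,0,-0.02],[0,0,-0.02]], "dr": [[0,0,0],[0,0,0],[0,0,0],[0,0,0],[0,0,0],[0,0,0],[0,0,0]], "jaw": [0,0,0,0,0,0,0]}}

```text
time: 7.37
tool_pos: [0.5741, 0.3182, 0.0311]
tool_rot: [3.141, 0.008, 1.4]
contact_force: [-3.1, -1.3, 5.5]
opening: 0.0095
grip_force: 19.9
```

{"method": "apply_moves", "body": {"delta_pos": [[0,0,-0.002],[0,0,-0.004],[0,0,-0.004]], "dr": [[0,0,0],[0,0,0],[0,0,0]], "jaw": [0,0,0]}}

```text
time: 7.62
tool_pos: [0.5736, 0.3182, 0.0306]
tool_rot: [3.141, 0.008, 1.401]
contact_force: [-6.5, -3.3, 13.6]
opening: 0.0096
grip_force: 20.0
```

{"method": "apply_moves", "body": {"delta_pos": [[0,0,0.003],[0,0,0.003],[0,0,0.003],[0,0,0.003],[0,0,0.1],[0,0,0.2],[0,0,0.3],[0,0,0.4]], "dr": [[0,0,0],[0,0,0],[0,0,0],[0,0,0],[0,0,0],[0,0,0],[0,0,0],[0,0,0]], "jaw": [0.4,0.4,0.4,0.4,0.4,0.4,0.4,0.4]}}

```text
time: 8.28
tool_pos: [0.5742, 0.3181, 0.1902]
tool_rot: [3.141, 0.008, 1.4]
contact_force: [0.9, 0.4, 0.3]
opening: 0.0364
grip_force: 0.0
```

{"method": "apply_moves", "body": {"delta_pos": [[0,-0.1,0.025],[0,-0.2,0.025],[0,-0.3,0.025],[0,-0.4,0.025],[0,-0.5,0.025],[0,-0.6,0.025],[0,-0.7,0.025],[0,-0.738,0.025]], "dr": [[0,-0.2,0],[0,-0.4,0],[0,-0.4,-0.07],[0,-0.4,-0.07],[0,-0.4,-0.07],[0,-0.4,-0.07],[0,-0.4,-0.07],[0,-0.4,-0.07]], "jaw": [0.45,0.45,0.45,0.45,0.45,0.45,0.45,0.45]}}

```text
time: 8.95
tool_pos: [0.5743, 0.0185, 0.1988]
tool_rot: [2.943, -0.028, 1.364]
contact_force: [0.7, -0.4, -0.4]
opening: 0.041
grip_force: 0.0
```

{"method": "apply_moves", "body": {"delta_pos": [[0,0,-0.08],[0,0,-0.16],[0,0,-0.16],[0,0,-0.16]], "dr": [[0,0,0],[0,0,0],[0,0,0],[0,0,0]], "jaw": [0.45,0.45,0.45,0.45]}}

```text
time: 9.28
tool_pos: [0.5735, 0.023, 0.1337]
tool_rot: [2.948, -0.029, 1.367]
contact_force: [0.6, 1.2, 1.0]
opening: 0.0416
grip_force: 0.0
```

```bash
python3 - <<'E'
from h import *
w,st=shot("wrist","w5"); b=shot("side","d3")[0]
print(st["tool_pos"],st["tool_rot"],st["opening"])
# expected positions of tiles' slab tops in image for drift check
for n,p in dict(green=(.5706,.0228),blue=(.5617,-.0364)).items(): print(n,proj("wrist",[[*p,.11]],st))
cv2.imwrite("pics/w5c.png",np.hstack([cv2.resize(b[130:380,180:440,::-1],(416,400)),cv2.resize(w[50:250,190:450,::-1],(384,400))]))
E
```

```text
[0.57348406 0.02302937 0.13369368] [ 2.94764109 -0.02900905  1.36706299] 0.0416219834677392
green [[311.58924217 222.01816551]]
blue [[317.1622658  297.17152376]]
```

View pics/w5c.png

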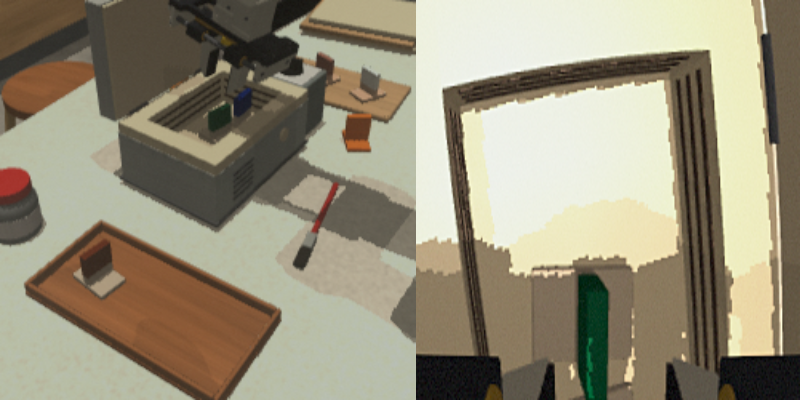

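Brown stands upright in the tray. The green slab at (592,335) is centred between the fingers, so I continue.

{"method": "apply_moves", "body": {"delta_pos": [[0,0,-0.08],[0,0,-0.134],[0,0,-0.134],[0,0,-0.134]], "dr": [[0,0,0],[0,0,0],[0,0,0],[0,0,0]], "jaw": [0.45,0.45,0.45,0.45]}}

```text
time: 9.72
tool_pos: [0.5751, 0.0233, 0.0823]
tool_rot: [2.943, -0.029, 1.368]
contact_force: [0.9, 0.6, 0.4]
opening: 0.0414
grip_force: 0.0
```

{"method": "apply_moves", "body": {"delta_pos": [[0,0,0],[0,0,0],[0,0,0],[0,0,0],[0,0,0],[0,0,0],[0,0,0.01],[0,0,0.01]], "dr": [[0,0,0],[0,0,0],[0,0,0],[0,0,0],[0,0,0],[0,0,0],[0,0,0],[0,0,0]], "jaw": [0,0,0,0,0,0,0,0], "force": 12}}

```text
time: 10.38
tool_pos: [0.5746, 0.023, 0.0858]
tool_rot: [2.943, -0.029, 1.367]
contact_force: [1.0, 0.9, -0.4]
opening: 0.0103
grip_force: 11.5
```

{"method": "apply_moves", "body": {"delta_pos": [[0,0,0.08],[0,0,0.16],[0,0,0.25],[0,0,0.325],[0,0,0.325]], "dr": [[0,0,0],[0,0,0],[0,0,0],[0,0,0],[0,0,0]], "jaw": [0,0,0,0,0], "force": 20}}

```text
time: 10.8
tool_pos: [0.5777, 0.0228, 0.2224]
tool_rot: [2.932, -0.031, 1.368]
contact_force: [1.0, 0.1, -0.2]
opening: 0.0097
grip_force: 19.5
```

{"method": "apply_moves", "body": {"delta_pos": [[0,0.1,0],[0,0.2,0],[-0.05,0.3,0],[-0.1,0.4,0],[-0.15,0.49,0],[-0.2,0.58,0],[-0.2,0.67,0],[-0.2,0.7375,0]], "dr": [[0,0,0],[0,0,0],[0,0,0],[0,0.1,0],[0,0.25,0],[0,0.4,0],[0,0.4,0],[0,0.4,0]], "jaw": [0,0,0,0,0,0,0,0]}}

```text
time: 11.47
tool_pos: [0.4932, 0.3212, 0.2145]
tool_rot: [3.141, 0.011, 1.367]
contact_force: [-0.1, -0.4, -0.0]
opening: 0.0098
grip_force: 19.5
```

{"method": "apply_moves", "body": {"delta_pos": [[0,0,0],[0,0,-0.1],[0,0,-0.2],[0,0,-0.3],[0,0,-0.37],[0,0,-0.41],[0,0,-0.435],[0,0,-0.435]], "dr": [[0,0,0],[0,0,0],[0,0,0],[0,0,0],[0,0,0],[0,0,0],[0,0,0],[0,0,0]], "jaw": [0,0,0,0,0,0,0,0]}}

```text
time: 12.13
tool_pos: [0.4931, 0.3168, 0.0388]
tool_rot: [-3.14, 0.014, 1.365]
contact_force: [-0.5, -0.7, 0.3]
opening: 0.0098
grip_force: 19.5
```

{"method": "apply_moves", "body": {"delta_pos": [[0,0,-0.004],[0,0,-0.007],[0,0,-0.01],[0,0,-0.012],[0,0,-0.014],[0,0,-0.014]], "dr": [[0,0,0],[0,0,0],[0,0,0],[0,0,0],[0,0,0],[0,0,0]], "jaw": [0,0,0,0,0,0]}}

```text
time: 12.63
tool_pos: [0.4946, 0.3181, 0.036]
tool_rot: [3.139, 0.011, 1.366]
contact_force: [-0.3, -0.1, -1.0]
opening: 0.0099
grip_force: 19.5
```

{"method": "apply_moves", "body": {"delta_pos": [[0,0,-0.002],[0,0,-0.004],[0,0,-0.006],[0,0,-0.006]], "dr": [[0,0,0],[0,0,0],[0,0,0],[0,0,0]], "jaw": [0,0,0,0]}}

```text
time: 12.97
tool_pos: [0.4937, 0.318, 0.034]
tool_rot: [3.141, 0.012, 1.366]
contact_force: [-4.4, -1.4, 8.6]
opening: 0.0097
grip_force: 19.8
```

{"method": "apply_moves", "body": {"delta_pos": [[0,0,0.003],[0,0,0.003],[0,0,0.003],[0,0,0.003],[0,0,0.1],[0,0,0.2],[0,0,0.3],[0,0,0.4]], "dr": [[0,0,0],[0,0,0],[0,0,0],[0,0,0],[0,0,0],[0,0,0],[0,0,0],[0,0,0]], "jaw": [0.4,0.4,0.4,0.4,0.4,0.4,0.4,0.4]}}

```text
time: 13.63
tool_pos: [0.4942, 0.3178, 0.1948]
tool_rot: [3.14, 0.012, 1.366]
contact_force: [0.5, 0.9, 0.5]
opening: 0.0364
grip_force: 0.0
```

{"method": "apply_moves", "body": {"delta_pos": [[0,-0.1,0.025],[0,-0.2,0.025],[0,-0.3,0.025],[0,-0.4,0.025],[0,-0.5,0.025],[0,-0.6,0.025],[0.06,-0.69,0.025],[0.12,-0.78,0.025]], "dr": [[0,-0.2,0],[0,-0.4,0],[0,-0.4,0.1],[0,-0.4,0.2],[0,-0.4,0.3],[0,-0.4,0.37],[0,-0.4,0.37],[0,-0.4,0.37]], "jaw": [0.45,0.45,0.45,0.45,0.45,0.45,0.45,0.45]}}

```text
time: 14.3
tool_pos: [0.5405, 0.0067, 0.2039]
tool_rot: [2.94, -0.011, 1.551]
contact_force: [1.0, 0.5, -0.1]
opening: 0.0415
grip_force: 0.0
```

{"method": "apply_moves", "body": {"delta_pos": [[0.058,-0.106,0],[0.058,-0.106,0],[0.058,-0.106,-0.08],[0.058,-0.106,-0.16],[0.058,-0.106,-0.16],[0.058,-0.106,-0.16]], "dr": [[0,0,0],[0,0,0],[0,0,0],[0,0,0],[0,0,0],[0,0,0]], "jaw": [0.45,0.45,0.45,0.45,0.45,0.45]}}

```text
time: 14.8
tool_pos: [0.5628, -0.0333, 0.1382]
tool_rot: [2.945, -0.012, 1.551]
contact_force: [-1.0, 0.1, 0.5]
opening: 0.0416
grip_force: 0.0
```

```bash
python3 - <<'E'
from h import *
w,st=shot("wrist","w6"); b=shot("side","d4")[0]
print(st["tool_pos"],st["tool_rot"],st["opening"])
for n,p in dict(blue=(.5617,-.0364)).items(): print(n,proj("wrist",[[p[0],p[1]+.02,.11]],st))
cv2.imwrite("pics/w6c.png",np.hstack([cv2.resize(b[130:380,180:440,::-1],(416,400)),cv2.resize(w[50:250,190:450,::-1],(384,400))]))
E
```

```text
[ 0.56279227 -0.03332602  0.13816016] [ 2.94501859 -0.01199507  1.55107165] 0.04164306875831807
blue [[312.50901983 194.99126283]]
```

View pics/w6c.png

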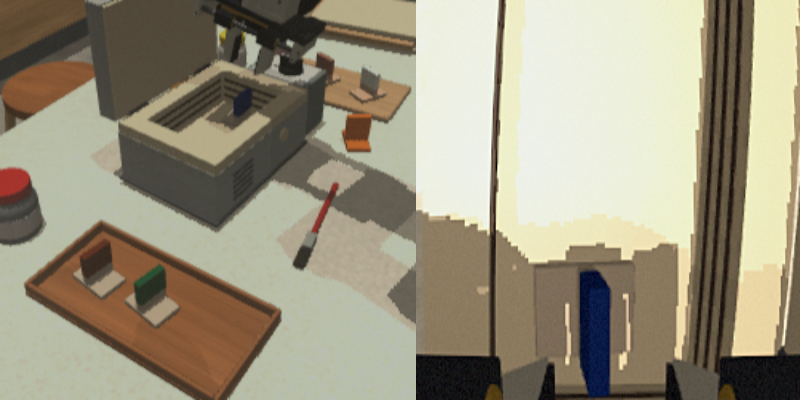

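{"method": "apply_moves", "body": {"delta_pos": [[0.006,-0.007,-0.08],[0.006,-0.007,-0.146],[0.006,-0.007,-0.146],[0.006,-0.007,-0.146]], "dr": [[0,0,0],[0,0,0],[0,0,0],[0,0,0]], "jaw": [0.45,0.45,0.45,0.45]}}

```text
time: 15.23
tool_pos: [0.5666, -0.0363, 0.0819]
tool_rot: [2.941, -0.011, 1.552]
contact_force: [0.2, -0.1, 0.4]
opening: 0.0411
grip_force: 0.0
```

{"method": "apply_moves", "body": {"delta_pos": [[0,0,0],[0,0,0],[0,0,0],[0,0,0],[0,0,0],[0,0,0],[0,0,0.01],[0,0,0.01]], "dr": [[0,0,0],[0,0,0],[0,0,0],[0,0,0],[0,0,0],[0,0,0],[0,0,0],[0,0,0]], "jaw": [0,0,0,0,0,0,0,0], "force": 12}}

```text
time: 15.9
tool_pos: [0.5664, -0.0366, 0.0854]
tool_rot: [2.941, -0.011, 1.551]
contact_force: [-0.1, -0.5, -0.2]
opening: 0.0106
grip_force: 11.5
```

{"method": "apply_moves", "body": {"delta_pos": [[0,0,0.08],[0,0,0.16],[0,0,0.25],[0,0,0.325],[0,0,0.325]], "dr": [[0,0,0],[0,0,0],[0,0,0],[0,0,0],[0,0,0]], "jaw": [0,0,0,0,0], "force": 20}}

```text
time: 16.32
tool_pos: [0.5694, -0.0372, 0.2219]
tool_rot: [2.93, -0.009, 1.551]
contact_force: [0.4, 0.4, 0.3]
opening: 0.0098
grip_force: 19.4
```

{"method": "apply_moves", "body": {"delta_pos": [[0,0.1,0],[0,0.2,0],[0,0.3,0],[0,0.4,0],[-0.04,0.49,0],[-0.09,0.57,0],[-0.14,0.65,0],[-0.18,0.73,0]], "dr": [[0,0,0],[0,0,0],[0,0,0],[0,0.1,0],[0,0.25,0],[0,0.4,0],[0,0.4,0],[0,0.4,0]], "jaw": [0,0,0,0,0,0,0,0]}}

```text
time: 16.98
tool_pos: [0.4932, 0.2569, 0.2136]
tool_rot: [-3.14, -0.006, 1.549]
contact_force: [1.3, 0.1, -0.9]
opening: 0.0101
grip_force: 19.4
```

{"method": "apply_moves", "body": {"delta_pos": [[-0.08,0.05,0],[-0.15,0.1,0],[-0.198,0.155,0],[-0.198,0.155,-0.08],[-0.198,0.155,-0.17],[-0.198,0.155,-0.26],[-0.198,0.155,-0.33],[-0.198,0.155,-0.33]], "dr": [[0,0,0],[0,0,0],[0,0,0],[0,0,0],[0,0,0],[0,0,0],[0,0,0],[0,0,0]], "jaw": [0,0,0,0,0,0,0,0]}}

```text
time: 17.65
tool_pos: [0.4112, 0.3154, 0.0772]
tool_rot: [-3.132, -0.001, 1.549]
contact_force: [-1.3, -0.5, -0.5]
opening: 0.0097
grip_force: 19.5
```

{"method": "apply_moves", "body": {"delta_pos": [[0,0,-0.05],[0,0,-0.085],[0,0,-0.1],[0,0,-0.105],[0,0,-0.108],[0,0,-0.11],[0,0,-0.11]], "dr": [[0,0,0],[0,0,0],[0,0,0],[0,0,0],[0,0,0],[0,0,0],[0,0,0]], "jaw": [0,0,0,0,0,0,0]}}

```text
time: 18.23
tool_pos: [0.4156, 0.3178, 0.0398]
tool_rot: [3.14, -0.008, 1.549]
contact_force: [0.4, -0.1, -0.3]
opening: 0.01
grip_force: 19.5
```

```bash
python3 - <<'E'
from h import *
s=telemetry.observe(); print(s["tool_pos"],s["contact_force"])
E
```

```text
[0.41562577 0.31775385 0.03977382] [ 0.4097082  -0.10920447 -0.29369834]
```

{"method": "apply_moves", "body": {"delta_pos": [[0,0,-0.004],[0,0,-0.008],[0,0,-0.011],[0,0,-0.013],[0,0,-0.015],[0,0,-0.015]], "dr": [[0,0,0],[0,0,0],[0,0,0],[0,0,0],[0,0,0],[0,0,0]], "jaw": [0,0,0,0,0,0]}}

```text
time: 18.73
tool_pos: [0.4141, 0.3174, 0.0334]
tool_rot: [-3.14, -0.007, 1.549]
contact_force: [-4.5, -0.7, 8.8]
opening: 0.0096
grip_force: 19.9
```

{"method": "apply_moves", "body": {"delta_pos": [[0,0,0.003],[0,0,0.003],[0,0,0.003],[0,0,0.003],[0,0,0.1],[0,0,0.2],[0,0,0.3],[0,0,0.4]], "dr": [[0,0,0],[0,0,0],[0,0,0],[0,0,0],[0,0,0],[0,0,0],[0,0,0],[0,0,0]], "jaw": [0.4,0.4,0.4,0.4,0.4,0.4,0.4,0.4]}}

```text
time: 19.4
tool_pos: [0.4148, 0.3172, 0.1945]
tool_rot: [-3.142, -0.007, 1.549]
contact_force: [0.6, 0.6, -0.1]
opening: 0.0368
grip_force: 0.0
```

{"method": "apply_moves", "body": {"delta_pos": [[0.02,-0.1,0.08],[0.04,-0.2,0.08],[0.06,-0.3,0.08],[0.08,-0.4,0.08],[0.09,-0.5,0.08],[0.09,-0.6,0.08],[0.09,-0.7,0.08],[0.09,-0.8,0.08]], "dr": [[0,0,0.1],[0,0,0.3],[0,0,0.5],[0,0,0.7],[0,0,0.88],[0,0,0.88],[0,0,0.88],[0,0,0.88]], "jaw": [0.6,0.6,0.6,0.6,0.6,0.6,0.6,0.6]}}

```text
time: 20.07
tool_pos: [0.4508, -0.0033, 0.2249]
tool_rot: [3.141, -0.007, 1.989]
contact_force: [1.3, -0.4, -0.0]
opening: 0.0552
grip_force: 0.0
```

{"method": "apply_moves", "body": {"delta_pos": [[0,-0.1,0],[0,-0.2,0],[0,-0.3,0],[0,-0.4,0],[0,-0.5,0],[0,-0.6,0],[0,-0.7,0],[0,-0.75,0]], "dr": [[0,0,0.1],[0,0,0.3],[0,0,0.5],[0,0,0.7],[0,0,0.88],[0,0,0.88],[0,0,0.88],[0,0,0.88]], "jaw": [0.6,0.6,0.6,0.6,0.6,0.6,0.6,0.6]}}

```text
time: 20.73
tool_pos: [0.4504, -0.3057, 0.2244]
tool_rot: [-3.141, -0.006, 2.427]
contact_force: [-0.6, 0.2, -0.2]
opening: 0.0548
grip_force: 0.0
```

{"method": "apply_moves", "body": {"delta_pos": [[0.05,0,0],[0.13,0,0],[0.21,0,0],[0.3,0,0],[0.38,0,0],[0.41,0,0],[0.41,0,0]], "dr": [[0,0,0.1],[0,0,0.3],[0,0,0.5],[0,0,0.7],[0,0,0.86],[0,0,0.86],[0,0,0.86]], "jaw": [0.6,0.6,0.6,0.6,0.6,0.6,0.6]}}

```text
time: 21.32
tool_pos: [0.6172, -0.3005, 0.2229]
tool_rot: [3.14, -0.008, 2.861]
contact_force: [-0.5, -1.4, 0.9]
opening: 0.0552
grip_force: 0.0
```

```bash
python3 - <<'E'
from h import *
import pickle; st=pickle.load(open("w1.pkl","rb"))
for q in((240,105),(235,225),(170,115),(178,228)): print(at("wrist",q[0]*.8,q[1]*.8,.11,st))
s=telemetry.observe(); print(s["tool_pos"],s["tool_rot"],s["qpos"])
E
```

```text
[ 0.59256666 -0.19247372  0.11      ]
[ 0.48363909 -0.16903142  0.11      ]
[ 0.60143735 -0.11522927  0.11      ]
[ 0.48994312 -0.10362923  0.11      ]
[ 0.61724138 -0.30053836  0.22286453] [ 3.14043784 -0.00796172  2.86140018] [-5.64075975e-01  6.53315688e-01  9.59288810e-01 -1.12199426e-03
  1.53695467e+00 -1.85463280e+00]
```

{"method": "apply_moves", "body": {"delta_pos": [[-0.005,-0.007,-0.1],[-0.005,-0.007,-0.2],[-0.005,-0.007,-0.3],[-0.005,-0.007,-0.37],[-0.005,-0.007,-0.42],[-0.005,-0.007,-0.46],[-0.005,-0.007,-0.46],[-0.005,-0.007,-0.46]], "dr": [[0,0,0],[0,0,0],[0,0,0],[0,0,0],[0,0,0],[0,0,0],[0,0,0],[0,0,0]], "jaw": [0.55,0.55,0.5,0.5,0.5,0.5,0.5,0.5]}}

```text
time: 21.98
tool_pos: [0.612, -0.3041, 0.0405]
tool_rot: [3.141, -0.009, 2.859]
contact_force: [0.8, 0.3, -0.4]
opening: 0.0457
grip_force: 0.0
```

{"method": "apply_moves", "body": {"delta_pos": [[0,0,0],[0,0,0],[0,0,0],[0,0,0],[0,0,0],[0,0,0],[0,0,0],[0,0,0]], "dr": [[0,0,0],[0,0,0],[0,0,0],[0,0,0],[0,0,0],[0,0,0],[0,0,0],[0,0,0]], "jaw": [0,0,0,0,0,0,0,0], "force": 15}}

```text
time: 22.65
tool_pos: [0.6132, -0.304, 0.041]
tool_rot: [3.141, -0.007, 2.859]
contact_force: [0.5, 1.0, 0.2]
opening: 0.0095
grip_force: 14.9
```

{"method": "apply_moves", "body": {"delta_pos": [[0,0,0.07],[-0.02,0,0.16],[-0.07,0,0.25],[-0.12,0,0.34],[-0.175,0,0.43],[-0.175,0,0.45]], "dr": [[0,0,0],[0,0,0],[0,0,0],[0,0,0],[0,0,0],[0,0,0]], "jaw": [0,0,0,0,0,0]}}

```text
time: 23.15
tool_pos: [0.5421, -0.3057, 0.2279]
tool_rot: [-3.138, 0.001, 2.858]
contact_force: [0.8, -1.2, 0.3]
opening: 0.0095
grip_force: 14.9
```

{"method": "apply_moves", "body": {"delta_pos": [[0,0.1,0],[0,0.2,0],[0,0.3,0],[0,0.4,0],[0,0.5,0],[0,0.6,0],[0,0.7,0],[0,0.78,0]], "dr": [[0,0,0.1],[0,0,0.2],[0,0,0.3],[0,0,0.39],[0,0,0.39],[0,0,0.39],[0,0,0.39],[0,0,0.39]], "jaw": [0,0,0,0,0,0,0,0]}}

```text
time: 23.82
tool_pos: [0.5426, 0.0108, 0.2205]
tool_rot: [3.141, -0.008, 3.055]
contact_force: [0.0, -0.5, -1.3]
opening: 0.0096
grip_force: 14.9
```

{"method": "apply_moves", "body": {"delta_pos": [[0.06,0.029,0],[0.12,0.029,0],[0.152,0.029,0],[0.152,0.029,-0.05],[0.152,0.029,-0.05],[0.152,0.029,-0.05]], "dr": [[0,0,0],[0,0,0],[0,0,0],[0,0,0],[0,0,0],[0,0,0]], "jaw": [0,0,0,0,0,0]}}

```text
time: 24.32
tool_pos: [0.6029, 0.0197, 0.1993]
tool_rot: [3.141, -0.011, 3.054]
contact_force: [0.8, -0.5, 0.5]
opening: 0.0097
grip_force: 14.9
```

```bash
python3 - <<'E'
from h import *
w,st=shot("wrist","w7"); b=shot("side","d5")[0]
print(st["tool_pos"],st["tool_rot"],st["opening"])
cv2.imwrite("pics/w7c.png",np.hstack([cv2.resize(b[80:330,180:440,::-1],(416,400)),cv2.resize(w[0:250,160:480,::-1],(384,300)).copy() if 0 else cv2.resize(w[0:333,160:480,::-1],(384,400))]))
E
```

```text
[0.6029268  0.01972266 0.19925627] [ 3.14118159 -0.01105504  3.05438912] 0.009653602220507151
```

View pics/w7c.png

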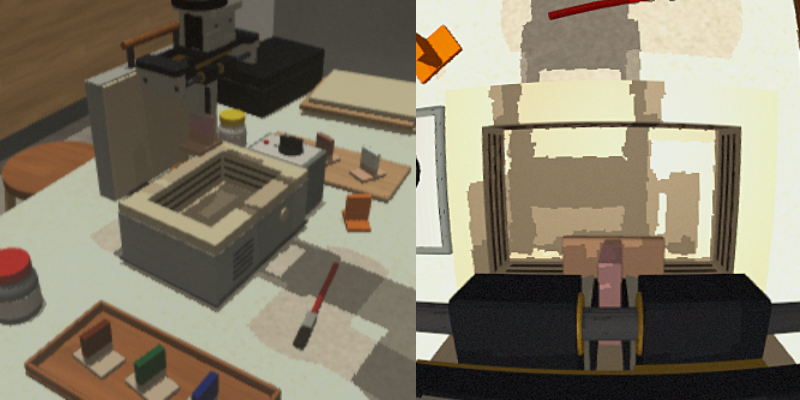

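The pink tile hangs centred over the chamber's rear row, at about (612,270) in the wrist half. The fired tiles stand in the tray. I descend.

{"method": "apply_moves", "body": {"delta_pos": [[0,0,-0.08],[0,0,-0.16],[0,0,-0.22],[0,0,-0.25],[0,0,-0.265],[0,0,-0.272],[0,0,-0.272]], "dr": [[0,0,0],[0,0,0],[0,0,0],[0,0,0],[0,0,0],[0,0,0],[0,0,0]], "jaw": [0,0,0,0,0,0,0]}}

```text
time: 25.0
tool_pos: [0.6043, 0.0194, 0.0928]
tool_rot: [3.141, -0.006, 3.054]
contact_force: [0.7, 0.2, -0.1]
opening: 0.0097
grip_force: 14.9
```

{"method": "apply_moves", "body": {"delta_pos": [[0,0,-0.004],[0,0,-0.007],[0,0,-0.01],[0,0,-0.012],[0,0,-0.013],[0,0,-0.013]], "dr": [[0,0,0],[0,0,0],[0,0,0],[0,0,0],[0,0,0],[0,0,0]], "jaw": [0,0,0,0,0,0]}}

```text
time: 25.5
tool_pos: [0.6039, 0.0195, 0.0869]
tool_rot: [3.141, -0.007, 3.054]
contact_force: [-0.2, -0.4, -1.3]
opening: 0.0099
grip_force: 14.9
```

{"method": "apply_moves", "body": {"delta_pos": [[0,0,-0.003],[0,0,-0.006],[0,0,-0.008],[0,0,-0.008]], "dr": [[0,0,0],[0,0,0],[0,0,0],[0,0,0]], "jaw": [0,0,0,0]}}

```text
time: 25.83
tool_pos: [0.604, 0.0197, 0.0838]
tool_rot: [3.141, -0.007, 3.054]
contact_force: [-0.0, 0.6, 0.7]
opening: 0.0096
grip_force: 14.9
```

{"method": "apply_moves", "body": {"delta_pos": [[0,0,-0.003],[0,0,-0.003],[0,0,-0.003],[0,0,-0.003],[0,0,-0.003],[0,0,0.05],[0,0,0.13],[0,0,0.22]], "dr": [[0,0,0],[0,0,0],[0,0,0],[0,0,0],[0,0,0],[0,0,0],[0,0,0],[0,0,0]], "jaw": [0,0.35,0.35,0.35,0.35,0.35,0.35,0.35]}}

```text
time: 26.5
tool_pos: [0.6026, 0.0195, 0.1708]
tool_rot: [3.141, -0.012, 3.054]
contact_force: [1.4, -0.1, -0.2]
opening: 0.0321
grip_force: 0.0
```

{"method": "apply_moves", "body": {"delta_pos": [[0,0,0.09],[-0.08,0,0.13],[-0.16,-0.05,0.13],[-0.183,-0.14,0.13],[-0.183,-0.24,0.13],[-0.183,-0.34,0.13],[-0.183,-0.44,0.13],[-0.183,-0.54,0.13]], "dr": [[0,0,0],[0,0,0],[0,0,0],[0,0,-0.1],[0,0,-0.2],[0,0,-0.4],[0,0,-0.6],[0,0,-0.66]], "jaw": [0.5,0.5,0.5,0.5,0.5,0.5,0.5,0.5]}}

```text
time: 27.17
tool_pos: [0.5302, -0.1984, 0.2239]
tool_rot: [3.141, -0.007, 2.719]
contact_force: [1.1, -0.1, 0.5]
opening: 0.0463
grip_force: 0.0
```

{"method": "apply_moves", "body": {"delta_pos": [[0,-0.1,0],[0,-0.2,0],[0,-0.284,0],[0,-0.284,-0.1],[0,-0.284,-0.2],[0,-0.284,-0.25],[0,-0.284,-0.25]], "dr": [[0,0,0],[0,0,0],[0,0,0],[0,0,0],[0,0,0],[0,0,0],[0,0,0]], "jaw": [0.5,0.5,0.5,0.5,0.5,0.5,0.5]}}

```text
time: 27.75
tool_pos: [0.5276, -0.3085, 0.1179]
tool_rot: [3.139, -0.018, 2.724]
contact_force: [-0.9, 0.9, -0.3]
opening: 0.0461
grip_force: 0.0
```

{"method": "apply_moves", "body": {"delta_pos": [[0,0,-0.08],[0,0,-0.13],[0,0,-0.17],[0,0,-0.192],[0,0,-0.192],[0,0,-0.192]], "dr": [[0,0,0],[0,0,0],[0,0,0],[0,0,0],[0,0,0],[0,0,0]], "jaw": [0.5,0.5,0.5,0.5,0.5,0.5]}}

```text
time: 28.25
tool_pos: [0.5314, -0.3105, 0.0481]
tool_rot: [3.142, -0.006, 2.724]
contact_force: [0.2, -0.4, -0.5]
opening: 0.046
grip_force: 0.0
```

{"method": "apply_moves", "body": {"delta_pos": [[0,0,0],[0,0,0],[0,0,0],[0,0,0],[0,0,0],[0,0,0],[0,0,0],[0,0,0]], "dr": [[0,0,0],[0,0,0],[0,0,0],[0,0,0],[0,0,0],[0,0,0],[0,0,0],[0,0,0]], "jaw": [0,0,0,0,0,0,0,0], "force": 15}}

```text
time: 28.92
tool_pos: [0.5306, -0.3101, 0.0468]
tool_rot: [3.141, -0.007, 2.724]
contact_force: [0.2, -0.9, -0.1]
opening: 0.0012
grip_force: 0.0
```

```bash
python3 - <<'E'
from h import *
w,st=shot("wrist","w8"); b=shot("side","d6")[0]; s=shot("scene","s6")[0]
print(proj("wrist",[[.5309,-.3099,.067],[.4369,-.3028,.067]],st))
f=lambda a,sz:cv2.convertScaleAbs(cv2.resize(a[:,:,::-1],sz,interpolation=cv2.INTER_CUBIC),alpha=1.2)
a=f(w,(480,300)); c=f(b[120:240,300:460],(320,300)); d=f(s[100:300,160:420],(390,300)); e=f(s[230:380,370:520],(300,300))
cv2.imwrite("pics/m8.png",np.vstack([np.hstack([a,c]),np.hstack([d,e,np.zeros((300,110,3),np.uint8)])]))
E
```

```text
[[324.76840711 247.17603885]
 [263.35982103  82.97560667]]
```

View pics/m8.png

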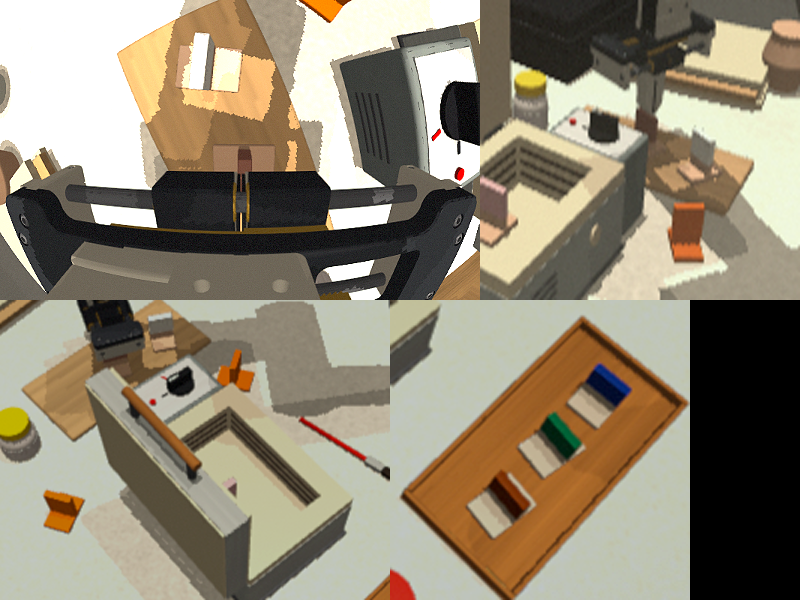

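```bash
python3 - <<'E'
from h import *
st=telemetry.observe(); im=cv2.imread("pics/w8.png")
k=4/3
a=at("wrist",213*k,145*k,.02,st);b=at("wrist",275*k,148*k,.02,st); print(a,b,np.linalg.norm(a-b), np.arctan2(*(b-a)[1::-1]))
d=(b-a)/np.linalg.norm(b-a); print("centre?",(a+b)/2+.02*np.array([-d[1],d[0],0]),(a+b)/2-.02*np.array([-d[1],d[0],0]))
for c in[(179,45),(193,90),(238,92),(243,50)]: print(at("wrist",c[0]*k,c[1]*k,.02,st))
cv2.imwrite("pics/w8c.png",cv2.convertScaleAbs(cv2.resize(im[20:240,220:400],None,fx=2.7,fy=2.7,interpolation=cv2.INTER_CUBIC),alpha=1.1))
E
```

```text
[ 0.50138254 -0.32684436  0.02      ] [ 0.52703041 -0.27599983  0.02      ] 0.05694716617454459 1.103605228849751
centre? [ 0.49634974 -0.29241449  0.02      ] [ 0.53206321 -0.3104297   0.02      ]
[ 0.40464529 -0.31681902  0.02      ]
[ 0.44841455 -0.32208855  0.02      ]
[ 0.46700176 -0.28646698  0.02      ]
[ 0.43424887 -0.2671329   0.02      ]
```

View pics/w8c.png

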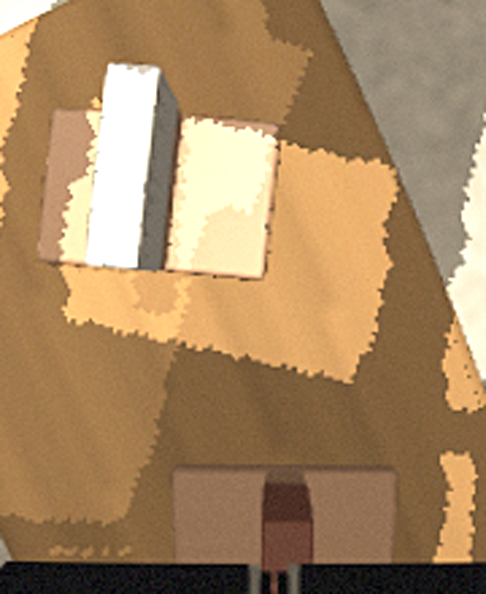

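```bash
python3 - <<'E'
from h import *
st=telemetry.observe(); print(st["tool_pos"],st["opening"],st["grip_force"])
f=lambda P:(proj("side",P)-[300,120])*[2,2.5]+[480,0]
p=np.array([.5309,-.3099]); n=np.array([np.cos(-1.987),np.sin(-1.987)]); t=np.array([-n[1],n[0]])
print("TCP",f([st["tool_pos"]]))
for h in(.02,.067): print(h,f([[*(p+.02*t),h],[*(p-.02*t),h]]))
w=np.array([.4369,-.3028]);t=np.array([np.cos(-2.102+1.571),np.sin(-2.102+1.571)]); 
for h in(.02,.067): print("white",h,f([[*(w+.02*t),h],[*(w-.02*t),h]]))
b=cv2.imread("pics/d6.png")
for r in range(148,190,2): print(r,[tuple(int(v) for v in b[r,c]) for c in range(372,392,3)])
E
```

```text
[ 0.53063396 -0.31006437  0.0467969 ] 0.0004091008795891065 0.0
TCP [[645.87043002 123.88336037]]
0.02 [[635.64371047 136.3752069 ]
 [652.86252388 148.79661396]]
0.067 [[638.12173624 103.65124277]
 [655.76168208 115.57304341]]
white 0.02 [[690.6339575  157.01495852]
 [707.58518585 171.40324337]]
white 0.067 [[694.38429804 123.48272799]
 [711.80577259 137.31304133]]
148 [(70, 81, 86), (48, 55, 57), (68, 72, 72), (48, 54, 56), (38, 46, 50), (30, 35, 33), (31, 36, 37)]
150 [(66, 75, 79), (51, 58, 63), (56, 68, 74), (66, 77, 81), (66, 76, 81), (55, 63, 67), (68, 78, 82)]
152 [(67, 77, 80), (82, 95, 103), (72, 85, 90), (64, 75, 78), (66, 77, 82), (49, 57, 60), (65, 76, 79)]
154 [(66, 76, 80), (181, 205, 198), (109, 127, 127), (63, 74, 79), (67, 78, 82), (39, 45, 46), (68, 79, 83)]
156 [(152, 172, 166), (182, 204, 197), (122, 138, 137), (66, 75, 79), (67, 78, 82), (36, 43, 45), (67, 78, 82)]
158 [(183, 203, 197), (183, 206, 199), (106, 122, 122), (67, 77, 81), (68, 77, 82), (38, 41, 44), (68, 79, 85)]
160 [(183, 204, 199), (181, 204, 198), (92, 105, 108), (66, 77, 81), (67, 78, 82), (47, 5
[... 861 characters left out ...]
 122), (92, 102, 99), (47, 58, 69), (49, 59, 75), (55, 74, 92)]
178 [(174, 188, 192), (130, 141, 142), (103, 112, 109), (51, 57, 57), (54, 67, 81), (57, 73, 89), (63, 79, 98)]
180 [(144, 157, 159), (97, 106, 103), (53, 58, 59), (50, 58, 56), (57, 73, 91), (57, 72, 89), (56, 72, 89)]
182 [(93, 102, 100), (58, 64, 64), (50, 57, 56), (54, 60, 60), (57, 75, 88), (52, 69, 84), (54, 74, 91)]
184 [(66, 73, 70), (52, 58, 58), (50, 58, 58), (52, 60, 60), (53, 71, 86), (50, 70, 85), (52, 71, 87)]
186 [(62, 77, 80), (51, 56, 56), (53, 59, 59), (52, 58, 59), (53, 71, 88), (53, 72, 88), (54, 74, 89)]
188 [(56, 66, 70), (51, 58, 58), (51, 58, 58), (51, 59, 57), (55, 75, 90), (66, 95, 119), (84, 121, 153)]
```

{"method": "apply_moves", "body": {"delta_pos": [[0,0,0.08],[0,0,0.18],[0,0,0.28],[0.05,0,0.35],[0.12,0,0.4],[0.15,0,0.4],[0.15,0,0.4],[0.15,0,0.4]], "dr": [[0,0,0],[0,0,0],[0,0,0],[0,0,0],[0,0,0],[0,0,0],[0,0,0],[0,0,0]], "jaw": [0,0,0,0.5,0.5,0.5,0.5,0.5]}}

```text
time: 29.73
tool_pos: [0.5904, -0.3097, 0.2059]
tool_rot: [3.141, -0.009, 2.725]
contact_force: [-0.3, 1.1, -1.0]
opening: 0.0293
grip_force: 0.0
```

```bash
python3 - <<'E'
from h import *
import pickle
w,st=shot("wrist","w9"); s=shot("scene","s9")[0]; d=shot("side","d9")[0]; pickle.dump(st,open("w9.pkl","wb"))
print(st["tool_pos"],st["tool_rot"])
# overlay expected tile outlines
v=cv2.resize(w[:,:,::-1],None,fx=4,fy=4,interpolation=cv2.INTER_CUBIC)
v=cv2.convertScaleAbs(v,alpha=1.1)
pr=proj("wrist",[[.5309,-.3099,.04],[.4369,-.3028,.04]],st); print(pr)
c=pr.mean(0).astype(int); x0,y0=max(0,c[0]-70),max(0,c[1]-75); print(x0,y0)
A=v[y0*4:y0*4+600,x0*4:x0*4+560]
before=cv2.imread("pics/d6.png")
B=cv2.resize(d[150:210,350:410,::-1],(240,240),interpolation=cv2.INTER_CUBIC); C=cv2.resize(s[100:190,170:260,::-1],(240,240),interpolation=cv2.INTER_CUBIC)
cv2.imwrite("pics/w9c.png",np.hstack([A,np.vstack([B,C,np.zeros((A.shape[0]-480,240,3),np.uint8)])]))
E
```

```text
[ 0.59035941 -0.30969853  0.20586259] [ 3.14112687 -0.00872888  2.72505803]
[[300.72689488 136.03440421]
 [272.34691036  58.58043241]]
216 22
```

View pics/w9c.png

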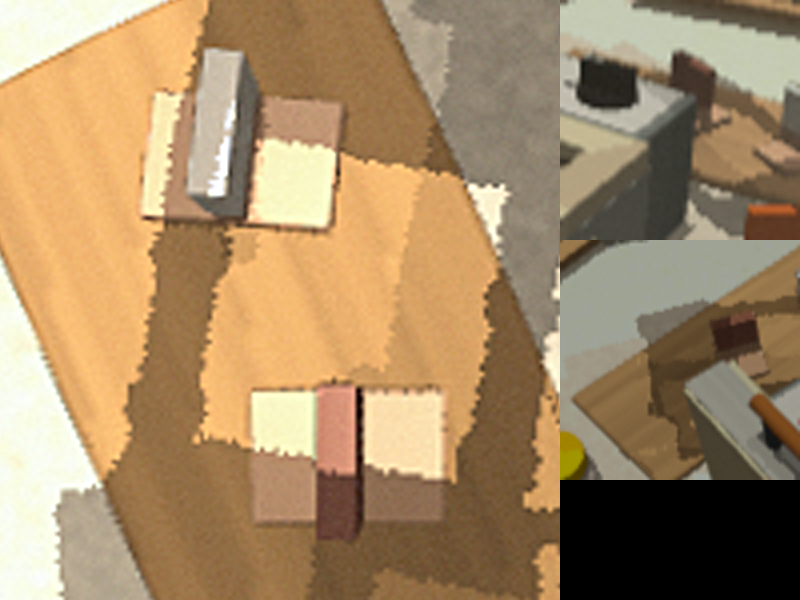

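```bash
python3 - <<'E'
from h import *
import pickle; st=pickle.load(open("w9.pkl","rb"))
A=lambda x,y:("wrist",216-.37+x/4,22-.37+y/4,st)
F=[(-.029,-.02,.008),(.029,-.02,.008),(.029,.02,.008),(-.029,.02,.008)]
T=[(-.005,-.02,.055),(.005,-.02,.055),(.005,.02,.055),(-.005,.02,.055)]
for n,c,p0 in[("brown",[(250,390),(444,388),(443,520),(253,522),(317,386),(356,385),(356,538),(317,538)],[.53,-.31,1.1]),
 ("white",[(153,90),(345,102),(332,230),(141,218),(205,47),(243,51),(225,212),(188,207)],[.437,-.303,1.04])]:
    p,r=fitpose([A(*q) for q in c],[(a,-b,z) if 0 else (a,-b if False else b*-1,z) for a,b,z in F+T],p0,.012); print(n,p.round(4),r.tolist())
    print(at(*A(*np.mean(c[:4],0))[:3],.02,st)[:2],at(*A(*np.mean(c[4:],0))[:3],.067,st)[:2])
E
```

```text
brown [ 0.5312 -0.3093  1.1524] [[-0.4, -0.2], [0.6, -0.1], [0.7, 0.7], [-0.7, 0.4], [-0.2, -0.5], [-0.1, -0.4], [0.0, 0.1], [0.1, 0.2]]
[ 0.53114385 -0.30913038] [ 0.5313431  -0.30928399]
white [ 0.4367 -0.3015  1.0523] [[0.0, 0.5], [0.3, -0.1], [-0.1, 0.3], [-0.7, 0.4], [0.1, 1.0], [0.1, 0.4], [0.2, -3.4], [-0.0, -2.6]]
[ 0.43714532 -0.30110963] [ 0.43810839 -0.30209977]
```

{"method": "apply_moves", "body": {"delta_pos": [[-0.08,0,0],[-0.148,0,0],[-0.148,0,-0.1],[-0.148,0,-0.2],[-0.148,0,-0.3],[-0.148,0,-0.36],[-0.148,0,-0.36],[-0.148,0,-0.36]], "dr": [[0,0,0],[0,0,0],[0,0,0],[0,0,0],[0,0,0],[0,0,0],[0,0,0],[0,0,0]], "jaw": [0.5,0.5,0.5,0.5,0.5,0.5,0.5,0.5]}}

```text
time: 30.55
tool_pos: [0.5303, -0.3098, 0.062]
tool_rot: [3.141, -0.01, 2.724]
contact_force: [0.4, -0.6, -0.0]
opening: 0.0459
grip_force: 0.0
```

```bash
python3 - <<'E'
from h import *
s=telemetry.observe(); print(s["tool_pos"],s["opening"],s["time"])
E
```

```text
[ 0.5302736  -0.30976427  0.06203498] 0.04593088739868542 30.55
```

{"method": "apply_moves", "body": {"delta_pos": [[0,0,-0.02],[0,0,-0.04],[0,0,-0.06],[0,0,-0.06],[0,0,-0.06]], "dr": [[0,0,0],[0,0,0],[0,0,0],[0,0,0],[0,0,0]], "jaw": [0.5,0.5,0.5,0.5,0.5]}}

```text
time: 30.97
tool_pos: [0.5314, -0.31, 0.0388]
tool_rot: [3.141, -0.007, 2.724]
contact_force: [-0.0, -0.2, -0.2]
opening: 0.046
grip_force: 0.0
```

{"method": "apply_moves", "body": {"delta_pos": [[0,0,0],[0,0,0],[0,0,0],[0,0,0],[0,0,0],[0,0,0]], "dr": [[0,0,0],[0,0,0],[0,0,0],[0,0,0],[0,0,0],[0,0,0]], "jaw": [0,0,0,0,0,0], "force": 15}}

```text
time: 31.47
tool_pos: [0.5316, -0.3101, 0.039]
tool_rot: [3.141, -0.007, 2.724]
contact_force: [-0.1, 1.1, 1.1]
opening: 0.0106
grip_force: 0.3
```

{"method": "apply_moves", "body": {"delta_pos": [[0,0,0],[0,0,0],[0,0,0]], "dr": [[0,0,0],[0,0,0],[0,0,0]], "jaw": [0,0,0], "force": 15}}

```text
time: 31.72
tool_pos: [0.5315, -0.31, 0.0388]
tool_rot: [3.141, -0.007, 2.724]
contact_force: [0.6, 0.2, -0.4]
opening: 0.0095
grip_force: 15.0
```

{"method": "apply_moves", "body": {"delta_pos": [[0,0,0.07],[0,0,0.16],[0,0,0.25],[0,0,0.34],[0,0,0.43],[0,0,0.475]], "dr": [[0,0,0],[0,0,0],[0,0,0],[0,0,0],[0,0,0],[0,0,0]], "jaw": [0,0,0,0,0,0]}}

```text
time: 32.22
tool_pos: [0.5325, -0.3109, 0.234]
tool_rot: [-3.14, -0.0, 2.724]
contact_force: [-0.3, -0.4, -0.1]
opening: 0.0101
grip_force: 15.0
```

{"method": "apply_moves", "body": {"delta_pos": [[0,0.1,0],[0,0.2,0],[0,0.3,0],[0,0.4,0],[0,0.5,0],[0,0.6,0],[0,0.7,0],[0,0.78,0]], "dr": [[0,0,0.1],[0,0,0.25],[0,0,0.4],[0,0,0.55],[0,0,0.66],[0,0,0.66],[0,0,0.66],[0,0,0.66]], "jaw": [0,0,0,0,0,0,0,0]}}

```text
time: 32.88
tool_pos: [0.5309, 0.0047, 0.229]
tool_rot: [3.141, -0.007, 3.055]
contact_force: [0.3, -0.1, -1.0]
opening: 0.0099
grip_force: 15.0
```

{"method": "apply_moves", "body": {"delta_pos": [[0.02,0.09,0],[0.047,0.18,0],[0.047,0.18,-0.06],[0.047,0.18,-0.15],[0.047,0.18,-0.24],[0.047,0.18,-0.3],[0.047,0.18,-0.3],[0.047,0.18,-0.3]], "dr": [[0,0,0],[0,0,0],[0,0,0],[0,0,0],[0,0,0],[0,0,0],[0,0,0],[0,0,0]], "jaw": [0,0,0,0,0,0,0,0]}}

```text
time: 33.55
tool_pos: [0.5497, 0.0739, 0.1083]
tool_rot: [3.141, -0.01, 3.054]
contact_force: [0.8, -0.2, 0.6]
opening: 0.01
grip_force: 15.0
```

Now down to about 0.084, then a gentle touch.

{"method": "apply_moves", "body": {"delta_pos": [[0,0,-0.025],[0,0,-0.045],[0,0,-0.055],[0,0,-0.06],[0,0,-0.062],[0,0,-0.062]], "dr": [[0,0,0],[0,0,0],[0,0,0],[0,0,0],[0,0,0],[0,0,0]], "jaw": [0,0,0,0,0,0]}}

```text
time: 34.05
tool_pos: [0.5504, 0.0739, 0.0842]
tool_rot: [3.141, -0.007, 3.054]
contact_force: [-0.1, 0.4, -0.3]
opening: 0.0098
grip_force: 15.0
```

{"method": "apply_moves", "body": {"delta_pos": [[0,0,-0.003],[0,0,-0.005],[0,0,-0.006],[0,0,-0.006]], "dr": [[0,0,0],[0,0,0],[0,0,0],[0,0,0]], "jaw": [0,0,0,0]}}

```text
time: 34.38
tool_pos: [0.5503, 0.074, 0.0817]
tool_rot: [3.141, -0.007, 3.054]
contact_force: [0.0, -0.1, -0.8]
opening: 0.0097
grip_force: 15.0
```

{"method": "apply_moves", "body": {"delta_pos": [[0,0,-0.002],[0,0,-0.004],[0,0,-0.004]], "dr": [[0,0,0],[0,0,0],[0,0,0]], "jaw": [0,0,0]}}

```text
time: 34.63
tool_pos: [0.5506, 0.0747, 0.0811]
tool_rot: [3.14, -0.006, 3.054]
contact_force: [-1.7, 3.1, 7.3]
opening: 0.0102
grip_force: 15.0
```

{"method": "apply_moves", "body": {"delta_pos": [[0,0,0],[0,0,0],[0,0,0],[0,0,0],[0,0,0.05],[0,0,0.13],[0,0,0.22],[0,0,0.31]], "dr": [[0,0,0],[0,0,0],[0,0,0],[0,0,0],[0,0,0],[0,0,0],[0,0,0],[0,0,0]], "jaw": [0.33,0.33,0.33,0.33,0.33,0.33,0.33,0.33]}}

```text
time: 35.3
tool_pos: [0.5497, 0.0738, 0.2049]
tool_rot: [3.141, -0.009, 3.054]
contact_force: [1.4, 0.7, -0.0]
opening: 0.0301
grip_force: 0.0
```

{"method": "apply_moves", "body": {"delta_pos": [[0,-0.09,0.06],[-0.05,-0.18,0.06],[-0.1,-0.27,0.06],[-0.15,-0.36,0.06],[-0.2,-0.45,0.06],[-0.25,-0.54,0.06],[-0.284,-0.63,0.06],[-0.284,-0.72,0.06]], "dr": [[0,0,0],[0,0,-0.1],[0,0,-0.25],[0,0,-0.4],[0,0,-0.55],[0,0,-0.7],[0,0,-0.88],[0,0,-0.88]], "jaw": [0.5,0.5,0.5,0.5,0.5,0.5,0.5,0.5]}}

```text
time: 35.97
tool_pos: [0.4341, -0.2154, 0.2284]
tool_rot: [3.142, -0.008, 2.609]
contact_force: [1.5, 0.2, -0.8]
opening: 0.0457
grip_force: 0.0
```

{"method": "apply_moves", "body": {"delta_pos": [[0,-0.1,0],[0,-0.22,0],[0,-0.22,-0.08],[0,-0.22,-0.16],[0,-0.22,-0.25],[0,-0.22,-0.25],[0,-0.22,-0.25]], "dr": [[0,0,0],[0,0,0],[0,0,0],[0,0,0],[0,0,0],[0,0,0],[0,0,0]], "jaw": [0.5,0.5,0.5,0.5,0.5,0.5,0.5]}}

```text
time: 36.55
tool_pos: [0.4358, -0.3014, 0.1271]
tool_rot: [3.14, -0.011, 2.614]
contact_force: [0.7, -0.7, 0.5]
opening: 0.0458
grip_force: 0.0
```

{"method": "apply_moves", "body": {"delta_pos": [[0,0,-0.07],[0,0,-0.13],[0,0,-0.18],[0,0,-0.21],[0,0,-0.224],[0,0,-0.224],[0,0,-0.224]], "dr": [[0,0,0],[0,0,0],[0,0,0],[0,0,0],[0,0,0],[0,0,0],[0,0,0]], "jaw": [0.5,0.5,0.5,0.5,0.5,0.5,0.5]}}

```text
time: 37.13
tool_pos: [0.4378, -0.3029, 0.0403]
tool_rot: [-3.141, -0.004, 2.615]
contact_force: [-0.6, -0.8, 0.2]
opening: 0.0461
grip_force: 0.0
```

{"method": "apply_moves", "body": {"delta_pos": [[0,0,0],[0,0,0],[0,0,0],[0,0,0],[0,0,0],[0,0,0],[0,0,0],[0,0,0]], "dr": [[0,0,0],[0,0,0],[0,0,0],[0,0,0],[0,0,0],[0,0,0],[0,0,0],[0,0,0]], "jaw": [0,0,0,0,0,0,0,0], "force": 15}}

```text
time: 37.8
tool_pos: [0.4367, -0.302, 0.0384]
tool_rot: [3.141, -0.007, 2.614]
contact_force: [-0.5, -0.0, 0.7]
opening: 0.0097
grip_force: 15.0
```

{"method": "apply_moves", "body": {"delta_pos": [[0,0,0.07],[0,0,0.16],[0,0,0.25],[0,0,0.34],[0,0,0.43],[0,0,0.475]], "dr": [[0,0,0],[0,0,0],[0,0,0],[0,0,0],[0,0,0],[0,0,0]], "jaw": [0,0,0,0,0,0]}}

```text
time: 38.3
tool_pos: [0.4376, -0.303, 0.2331]
tool_rot: [-3.141, -0.001, 2.614]
contact_force: [0.5, -0.9, -0.2]
opening: 0.0097
grip_force: 15.0
```

{"method": "apply_moves", "body": {"delta_pos": [[0.03,0.08,0],[0.06,0.17,0],[0.1,0.26,0],[0.14,0.35,0],[0.18,0.44,0],[0.22,0.53,0],[0.263,0.62,0],[0.263,0.692,0]], "dr": [[0,0,0.1],[0,0,0.25],[0,0,0.4],[0,0,0.55],[0,0,0.7],[0,0,0.88],[0,0,0.88],[0,0,0.88]], "jaw": [0,0,0,0,0,0,0,0]}}

```text
time: 38.97
tool_pos: [0.5437, -0.0226, 0.228]
tool_rot: [3.141, -0.006, 3.056]
contact_force: [-0.3, 0.1, -1.0]
opening: 0.0099
grip_force: 15.0
```

{"method": "apply_moves", "body": {"delta_pos": [[0,0,0],[0,0,-0.07],[0,0,-0.15],[0,0,-0.22],[0,0,-0.25],[0,0,-0.25],[0,0,-0.25]], "dr": [[0,0,0],[0,0,0],[0,0,0],[0,0,0],[0,0,0],[0,0,0],[0,0,0]], "jaw": [0,0,0,0,0,0,0]}}

```text
time: 39.55
tool_pos: [0.5415, -0.0257, 0.1282]
tool_rot: [3.141, -0.008, 3.054]
contact_force: [0.5, -0.4, 0.0]
opening: 0.0095
grip_force: 15.0
```

{"method": "apply_moves", "body": {"delta_pos": [[0,0,-0.05],[0,0,-0.08],[0,0,-0.1],[0,0,-0.108],[0,0,-0.111],[0,0,-0.111]], "dr": [[0,0,0],[0,0,0],[0,0,0],[0,0,0],[0,0,0],[0,0,0]], "jaw": [0,0,0,0,0,0]}}

```text
time: 40.05
tool_pos: [0.5424, -0.0255, 0.0848]
tool_rot: [3.141, -0.006, 3.054]
contact_force: [-0.5, 0.6, -0.7]
opening: 0.0092
grip_force: 15.0
```

{"method": "apply_moves", "body": {"delta_pos": [[0,0,-0.003],[0,0,-0.005],[0,0,-0.007],[0,0,-0.007]], "dr": [[0,0,0],[0,0,0],[0,0,0],[0,0,0]], "jaw": [0,0,0,0]}}

```text
time: 40.38
tool_pos: [0.5419, -0.0253, 0.0814]
tool_rot: [3.141, -0.007, 3.054]
contact_force: [-0.3, 0.1, -0.2]
opening: 0.0097
grip_force: 15.0
```

{"method": "apply_moves", "body": {"delta_pos": [[0,0,-0.002],[0,0,-0.003],[0,0,-0.003]], "dr": [[0,0,0],[0,0,0],[0,0,0]], "jaw": [0,0,0]}}

```text
time: 40.63
tool_pos: [0.5422, -0.0247, 0.081]
tool_rot: [3.141, -0.006, 3.054]
contact_force: [-1.0, 2.7, 6.1]
opening: 0.0098
grip_force: 15.0
```

{"method": "apply_moves", "body": {"delta_pos": [[0,0,0],[0,0,0],[0,0,0],[0,0,0],[0,0,0.05],[0,0,0.13],[0,0,0.22],[0,0,0.31]], "dr": [[0,0,0],[0,0,0],[0,0,0],[0,0,0],[0,0,0],[0,0,0],[0,0,0],[0,0,0]], "jaw": [0.33,0.33,0.33,0.33,0.33,0.33,0.33,0.33]}}

```text
time: 41.3
tool_pos: [0.5413, -0.0253, 0.205]
tool_rot: [3.141, -0.009, 3.054]
contact_force: [1.1, -1.9, 0.2]
opening: 0.03
grip_force: 0.0
```

{"method": "apply_moves", "body": {"delta_pos": [[-0.08,0,0.06],[-0.18,0,0.14],[-0.28,0,0.2],[-0.34,0,0.2],[-0.34,0,0.2]], "dr": [[0,0,0],[0,0,0],[0,0,0],[0,0,0],[0,0,0]], "jaw": [0.4,0.4,0.4,0.4,0.4]}}

```text
time: 41.72
tool_pos: [0.4018, -0.0249, 0.2866]
tool_rot: [-3.141, -0.005, 3.054]
contact_force: [1.4, -0.3, -0.1]
opening: 0.0367
grip_force: 0.0
```

```bash
python3 - <<'E'
from h import *
a,st=shot("scene","s10"); b=shot("side","d10")[0]; w,_=shot("wrist","w10")
print(st["tool_pos"],st["tool_rot"])
def seg(im,lo,hi,roi):
    hsv=cv2.cvtColor(im,cv2.COLOR_RGB2HSV); m=cv2.inRange(hsv,lo,hi); z=np.zeros_like(m); x0,y0,x1,y1=roi; z[y0:y1,x0:x1]=m[y0:y1,x0:x1]; return z
old={"scene":cv2.imread("pics/s6.png")[:,:,::-1],"side":cv2.imread("pics/d5.png")[:,:,::-1]}
for n,im,roi in(("scene",a,(375,235,525,380)),("side",b,(190,260,360,380))):
    for c,lo,hi in(("blue",(105,100,20),(130,255,255)),("green",(60,80,20),(90,255,255))):
        for t,i in(("old",old[n]),("new",im)):
            m=seg(np.ascontiguousarray(i),lo,hi,roi); k=cv2.moments(m,True); print(n,c,t,k["m00"],(round(k["m10"]/max(k["m00"],1),1),round(k["m01"]/max(k["m00"],1),1)))
    d=np.abs(im.astype(int)-old[n]).sum(2)>90; x0,y0,x1,y1=roi; d=d[y0:y1,x0:x1]; ys,xs=np.nonzero(d); print(n,"diff px",d.sum(), (xs.min()+x0,xs.max()+x0,ys.min()+y0,ys.max()+y0) if d.sum() else "")
E
```

```text
[ 0.40177427 -0.02493182  0.28656392] [-3.14099205 -0.00453697  3.05422466]
scene blue old 227.0 (478.6, 272.0)
scene blue new 227.0 (478.6, 272.0)
scene green old 220.0 (454.8, 297.4)
scene green new 221.0 (454.8, 297.4)
scene diff px 0 
side blue old 89.0 (307.5, 320.4)
side blue new 91.0 (307.5, 320.5)
side green old 79.0 (272.9, 302.3)
side green new 78.0 (272.7, 302.4)
side diff px 4 (np.int64(358), np.int64(359), np.int64(260), np.int64(261))
```

```bash
python3 - <<'E'
from h import *
k=np.array([.576,.022]);c,s=np.cos(-.087),np.sin(-.087);Rk=np.array([[c,-s],[s,c]])
for cam in("scene","side"):
    im=cv2.imread(f"pics/{'s' if cam=='scene' else 'd'}10.png")[:,:,::-1]; old=cv2.imread(f"pics/{'s' if cam=='scene' else 'd'}0.png")[:,:,::-1]
    for n,l in dict(pink=(.03,0),brown=(-.03,.05),white=(-.03,-.05)).items():
        for z in(.085,.1,.11,.122):
            P=[[*(k+Rk@np.array([l[0]+o,l[1]+(.0 if z>=.11 else .005)])),z] for o in(-.015,0,.015)]
            q=proj(cam,P).round().astype(int); print(cam,n,z,[(tuple(map(int,p)),im[p[1],p[0]].tolist()) for p in q])
E
```

```text
scene pink 0.085 [((315, 228), [75, 54, 52]), ((309, 232), [137, 136, 125]), ((303, 236), [138, 137, 125])]
scene pink 0.1 [((315, 224), [72, 51, 48]), ((309, 228), [146, 145, 126]), ((303, 232), [139, 138, 126])]
scene pink 0.11 [((313, 220), [158, 131, 126]), ((308, 224), [158, 156, 125]), ((302, 228), [136, 135, 123])]
scene pink 0.122 [((313, 217), [154, 151, 120]), ((308, 221), [152, 147, 118]), ((302, 225), [136, 134, 123])]
scene brown 0.085 [((353, 228), [60, 43, 32]), ((347, 232), [51, 29, 22]), ((342, 236), [50, 30, 22])]
scene brown 0.1 [((353, 224), [48, 28, 21]), ((348, 228), [49, 28, 20]), ((342, 232), [50, 31, 23])]
scene brown 0.11 [((352, 220), [128, 83, 63]), ((346, 224), [127, 82, 62]), ((341, 228), [129, 84, 65])]
scene brown 0.122 [((352, 217), [89, 60, 46]), ((347, 221), [116, 86, 66]), ((341, 225), [151, 121, 91])]
scene white 0.085 [((321, 196), [76, 71, 64]), ((316, 200), [75, 71, 64]), ((310, 204), [75, 72, 64])]
scene white 0.1 [((321, 192), [72, 68, 61]), ((316, 196), [75, 71, 63]), ((310, 200), [75, 70, 62])]
scene white 0.11 [((320, 188), [159, 153, 139]
[... 709 characters left out ...]
5), [63, 47, 39]), ((312, 213), [62, 46, 38]), ((307, 211), [64, 48, 38])]
side brown 0.11 [((318, 211), [135, 95, 76]), ((313, 209), [135, 92, 73]), ((308, 207), [129, 88, 71])]
side brown 0.122 [((318, 206), [180, 167, 132]), ((313, 204), [106, 89, 77]), ((308, 202), [84, 66, 59])]
side white 0.085 [((340, 202), [179, 169, 135]), ((335, 200), [88, 85, 74]), ((331, 198), [88, 83, 74])]
side white 0.1 [((340, 197), [87, 83, 72]), ((336, 195), [88, 85, 75]), ((331, 193), [90, 86, 76])]
side white 0.11 [((342, 193), [144, 135, 121]), ((337, 191), [116, 107, 94]), ((332, 189), [117, 118, 106])]
side white 0.122 [((342, 189), [83, 74, 60]), ((337, 187), [77, 71, 54]), ((332, 185), [71, 64, 51])]
```

{"method": "apply_moves", "body": {"delta_pos": [[0,0,0.1],[0,0.04,0.18],[0.06,0.086,0.235],[0.15,0.086,0.235],[0.24,0.086,0.235],[0.33,0.086,0.235],[0.42,0.086,0.235],[0.51,0.086,0.235]], "dr": [[0,0,0],[0,0,0],[0,0,0],[0,0,0],[0,0,0],[0,0,0],[0,0,0],[0,0,0]], "jaw": [0,0,0,0,0,0,0,0]}}

```text
time: 42.53
tool_pos: [0.6125, 0.0094, 0.3759]
tool_rot: [3.141, -0.009, 3.055]
contact_force: [1.0, -0.1, 0.3]
opening: 0.0006
grip_force: 0.0
```

{"method": "apply_moves", "body": {"delta_pos": [[0.09,0,0],[0.18,0,0],[0.25,0,0],[0.287,0,0],[0.287,0,0],[0.287,0,0]], "dr": [[0,0,0],[0,0,0],[0,0,0],[0,0,0],[0,0,0],[0,0,0]], "jaw": [0,0,0,0,0,0]}}

```text
time: 43.03
tool_pos: [0.726, 0.0091, 0.3733]
tool_rot: [3.141, -0.012, 3.054]
contact_force: [0.1, -0.5, -0.5]
opening: 0.0006
grip_force: 0.0
```

{"method": "apply_moves", "body": {"delta_pos": [[0,0,-0.05],[0,0,-0.1],[0,0,-0.13],[0,0,-0.155],[0,0,-0.155]], "dr": [[0,0,0],[0,0,0],[0,0,0],[0,0,0],[0,0,0]], "jaw": [0,0,0,0,0]}}

```text
time: 43.45
tool_pos: [0.7224, 0.0094, 0.3151]
tool_rot: [3.141, -0.01, 3.054]
contact_force: [0.4, -0.6, -0.3]
opening: 0.0009
grip_force: 0.0
```

{"method": "apply_moves", "body": {"delta_pos": [[-0.015,0.001,0],[-0.03,0.003,0],[-0.045,0.004,0],[-0.06,0.005,0],[-0.075,0.006,0],[-0.09,0.008,0]], "dr": [[0,0,0],[0,0,0],[0,0,0],[0,0,0],[0,0,0],[0,0,0]], "jaw": [0,0,0,0,0,0]}}

```text
time: 43.95
tool_pos: [0.6874, 0.0124, 0.318]
tool_rot: [3.141, -0.005, 3.054]
contact_force: [0.6, -0.1, -0.7]
opening: 0.0008
grip_force: 0.0
```

```bash
cat >> h.py <<'E'
def lidfit(im,cam="side",base=None):
    """lid angle by the wood-coloured handle: score bar-line pixels over phi"""
    hsv=cv2.cvtColor(np.ascontiguousarray(im),cv2.COLOR_RGB2HSV)
    m=cv2.inRange(hsv,(5,110,50),(18,255,220))>0
    k=np.array([.576,.022]);c,s=np.cos(-.087),np.sin(-.087)
    out=[]
    for ph in np.arange(0,1.72,.02):
        x=.09-.215*np.cos(ph)+.02*np.sin(ph); z=.115+.215*np.sin(ph)+.02*np.cos(ph)
        y=np.linspace(-.06,.06,41); P=np.c_[k[0]+c*x-s*y,k[1]+s*x+c*y,np.full(41,z)]
        q=proj(cam,P).round().astype(int); ok=(q[:,0]>=0)&(q[:,0]<640)&(q[:,1]>=0)&(q[:,1]<400)
        out.append((m[q[ok,1],q[ok,0]].sum()/41,round(ph,2)))
    return sorted(out,reverse=True)[:5]
E
python3 - <<'E'
from h import *
for f,c in(("s0","scene"),("d0","side")): print(f,lidfit(cv2.imread(f"pics/{f}.png")[:,:,::-1],c))
for c,n in(("scene","s11"),("side","d11")): im,st=shot(c,n); print(c,lidfit(im,c))
print(st["tool_pos"],st["contact_force"])
E
```

```text
s0 [(np.float64(1.0), np.float64(1.6)), (np.float64(1.0), np.float64(1.58)), (np.float64(0.5609756097560976), np.float64(1.56)), (np.float64(0.36585365853658536), np.float64(1.08)), (np.float64(0.36585365853658536), np.float64(1.06))]
d0 [(np.float64(1.0), np.float64(1.7)), (np.float64(1.0), np.float64(1.68)), (np.float64(1.0), np.float64(1.66)), (np.float64(1.0), np.float64(1.64)), (np.float64(1.0), np.float64(1.62))]
scene [(np.float64(0.36585365853658536), np.float64(1.06)), (np.float64(0.34146341463414637), np.float64(1.6)), (np.float64(0.2926829268292683), np.float64(1.58)), (np.float64(0.2926829268292683), np.float64(1.04)), (np.float64(0.2926829268292683), np.float64(1.02))]
side [(np.float64(1.0), np.float64(1.58)), (np.float64(0.975609756097561), np.float64(1.6)), (np.float64(0.9512195121951219), np.float64(1.56)), (np.float64(0.926829268292683), np.float64(1.54)), (np.float64(0.9024390243902439), np.float64(1.62))]
[0.6867255  0.01264646 0.318512  ] [0.331862   0.4459128  1.26702467]
```

{"method": "apply_moves", "body": {"delta_pos": [[-0.016,0.001,-0.02],[-0.032,0.003,-0.02],[-0.048,0.004,-0.02],[-0.064,0.006,-0.02],[-0.08,0.007,-0.02],[-0.096,0.008,-0.02],[-0.112,0.01,-0.025],[-0.128,0.011,-0.03]], "dr": [[0,0,0],[0,0,0],[0,0,0],[0,0,0],[0,0,0],[0,0,0],[0,0,0],[0,0,0]], "jaw": [0,0,0,0,0,0,0,0]}}

```text
time: 44.72
tool_pos: [0.6404, 0.0164, 0.3136]
tool_rot: [3.141, 0.013, 3.054]
contact_force: [0.8, 0.4, 36.7]
opening: 0.0003
grip_force: 17.7
```

{"method": "apply_moves", "body": {"delta_pos": [[-0.016,0.001,-0.006],[-0.032,0.003,-0.012],[-0.048,0.004,-0.018],[-0.064,0.006,-0.024],[-0.08,0.007,-0.03],[-0.096,0.008,-0.036],[-0.112,0.01,-0.04],[-0.128,0.011,-0.045]], "dr": [[0,0,0],[0,0,0],[0,0,0],[0,0,0],[0,0,0],[0,0,0],[0,0,0],[0,0,0]], "jaw": [0,0,0,0,0,0,0,0]}}

```text
time: 45.38
tool_pos: [0.5883, 0.0209, 0.3016]
tool_rot: [-3.141, 0.018, 3.055]
contact_force: [-17.0, 1.5, 61.4]
opening: 0.0003
grip_force: 30.7
```

```bash
python3 - <<'E'
from h import *
for c,n in(("scene","s12"),("side","d12")): im,st=shot(c,n); print(c,lidfit(im,c))
print(st["tool_pos"],st["contact_force"])
E
```

```text
scene [(np.float64(1.0), np.float64(1.16)), (np.float64(0.8780487804878049), np.float64(1.14)), (np.float64(0.7804878048780488), np.float64(1.12)), (np.float64(0.1951219512195122), np.float64(1.1)), (np.float64(0.12195121951219512), np.float64(1.68))]
side [(np.float64(1.0), np.float64(1.7)), (np.float64(1.0), np.float64(1.68)), (np.float64(0.975609756097561), np.float64(1.66)), (np.float64(0.9512195121951219), np.float64(1.64)), (np.float64(0.9512195121951219), np.float64(1.58))]
[0.58676492 0.02106527 0.3011746 ] [-18.61639424   0.83416995  60.65824017]
```

{"method": "apply_moves", "body": {"delta_pos": [[0,0,0.02],[0,0,0.05],[0,0,0.09],[0,0,0.14],[0,0,0.18],[0,0,0.18]], "dr": [[0,0,0],[0,0,0],[0,0,0],[0,0,0],[0,0,0],[0,0,0]], "jaw": [0,0,0,0,0,0]}}

```text
time: 45.98
tool_pos: [0.5869, 0.0211, 0.3626]
tool_rot: [3.141, 0.001, 3.054]
contact_force: [-0.3, -0.6, 0.4]
opening: 0.0003
grip_force: 0.0
```

```bash
python3 - <<'E'
from h import *
for c,n in(("scene","s13"),("side","d13")): im,st=shot(c,n); print(c,lidfit(im,c))
print(st["tool_pos"],st["contact_force"],st["opening"],st["grip_force"])
hsv=cv2.cvtColor(cv2.imread("pics/s13.png"),cv2.COLOR_BGR2HSV); m=cv2.inRange(hsv,(5,110,50),(18,255,220))
n,l,s,c=cv2.connectedComponentsWithStats(m)
for i in range(1,n):
    if s[i,4]>60: print(s[i],c[i].round())
E
```

```text
scene [(np.float64(1.0), np.float64(1.14)), (np.float64(1.0), np.float64(1.12)), (np.float64(0.9512195121951219), np.float64(1.1)), (np.float64(0.7073170731707317), np.float64(1.16)), (np.float64(0.36585365853658536), np.float64(1.08))]
side [(np.float64(1.0), np.float64(1.7)), (np.float64(1.0), np.float64(1.68)), (np.float64(1.0), np.float64(1.66)), (np.float64(1.0), np.float64(1.64)), (np.float64(1.0), np.float64(1.62))]
[0.58662886 0.02110187 0.36026996] [ 0.72650906  0.83493294 -0.26134322] 0.00027448918381363146 0.0
[246   0  35  30 759] [263.  13.]
[ 594    0   46   87 1564] [617.  35.]
[180  33  29  27 401] [195.  46.]
[597  44  43  66 434] [621.  75.]
[602  68  38  58 955] [625. 101.]
[  95   70  121   61 1220] [159. 102.]
[ 175  100  167   93 5113] [244. 147.]
[630 116  10  17  82] [636. 124.]
[189 227  27  28 502] [201. 240.]
[ 376  239  143  143 7910] [447. 310.]
[   0  338   66   62 1616] [ 16. 368.]
```

```bash
python3 - <<'E'
from h import *
M=lambda f:cv2.inRange(cv2.cvtColor(cv2.imread(f"pics/{f}.png"),cv2.COLOR_BGR2HSV),(5,110,50),(18,255,220))
k=np.array([.576,.022]);c,s=np.cos(-.087),np.sin(-.087)
def bar(cam,ph,y):
    x=.09-.215*np.cos(ph)+.02*np.sin(ph); z=.115+.215*np.sin(ph)+.02*np.cos(ph)
    return proj(cam,[[k[0]+c*x-s*y,k[1]+s*x+c*y,z]])[0].round()
for cam,p in(("scene","s"),("side","d")):
    print(cam,[(ph,bar(cam,ph,-.06).tolist(),bar(cam,ph,.06).tolist()) for ph in(1.6,1.4,1.2,1.0,.8)])
    m=M(p+"13")&~cv2.dilate(M(p+"0"),np.ones((3,3)))
    n,l,st,ce=cv2.connectedComponentsWithStats(m)
    print("new",[(st[i].tolist()) for i in range(1,n) if st[i,4]>25])
    m=M(p+"0")&~cv2.dilate(M(p+"13"),np.ones((3,3)))
    n,l,st,ce=cv2.connectedComponentsWithStats(m)
    print("gone",[(st[i].tolist()) for i in range(1,n) if st[i,4]>25])
E
```

```text
scene [(1.6, [242.0, 161.0], [289.0, 211.0]), (1.4, [264.0, 147.0], [311.0, 195.0]), (1.2, [285.0, 137.0], [332.0, 183.0]), (1.0, [303.0, 132.0], [350.0, 176.0]), (0.8, [319.0, 131.0], [365.0, 173.0])]
new [[597, 0, 43, 87, 1129], [610, 29, 7, 8, 27], [598, 44, 42, 64, 405], [602, 68, 38, 58, 810], [259, 109, 16, 13, 161], [265, 125, 11, 6, 28], [290, 134, 16, 16, 99], [202, 143, 45, 39, 893], [312, 156, 30, 28, 209]]
gone [[573, 24, 35, 42, 319], [557, 69, 11, 22, 98], [571, 87, 8, 9, 36], [249, 130, 31, 28, 381], [245, 160, 49, 53, 479], [331, 229, 16, 18, 100], [460, 263, 29, 30, 433], [435, 287, 31, 31, 463], [389, 315, 24, 26, 290]]
side [(1.6, [292.0, 94.0], [257.0, 107.0]), (1.4, [306.0, 97.0], [271.0, 110.0]), (1.2, [320.0, 103.0], [287.0, 118.0]), (1.0, [334.0, 113.0], [302.0, 129.0]), (0.8, [347.0, 127.0], [316.0, 144.0])]
new [[234, 100, 60, 39, 407], [290, 106, 37, 19, 176], [517, 160, 7, 16, 67], [379, 170, 13, 12, 54], [400, 177, 20, 16, 177]]
gone [[266, 34, 26, 29, 606], [538, 143, 7, 23, 88], [293, 204, 14, 14, 89], [232, 275, 29, 25, 375], [259, 297, 32, 37, 605], [291, 313, 35, 40, 649]]
```

{"method": "apply_moves", "body": {"delta_pos": [[0.024,-0.002,-0.04],[0.024,-0.002,-0.08],[0.024,-0.002,-0.11],[0.024,-0.002,-0.13],[0.024,-0.002,-0.14],[0.024,-0.002,-0.14]], "dr": [[0,0,0],[0,0,0],[0,0,0],[0,0,0],[0,0,0],[0,0,0]], "jaw": [0,0,0,0,0,0]}}

```text
time: 46.58
tool_pos: [0.5948, 0.0204, 0.3027]
tool_rot: [3.141, -0.008, 3.054]
contact_force: [-2.6, -0.6, 4.1]
opening: 0.0001
grip_force: 1.9
```

{"method": "apply_moves", "body": {"delta_pos": [[-0.019,0.001,-0.012],[-0.038,0.003,-0.024],[-0.0625,0.005,-0.036],[-0.086,0.007,-0.049],[-0.109,0.009,-0.064],[-0.131,0.011,-0.079],[-0.1525,0.013,-0.095],[-0.1525,0.013,-0.095]], "dr": [[0,0,0],[0,0,0],[0,0,0],[0,0,0],[0,0,0],[0,0,0],[0,0,0],[0,0,0]], "jaw": [0,0,0,0,0,0,0,0]}}

```text
time: 47.25
tool_pos: [0.5305, 0.026, 0.2663]
tool_rot: [-3.141, -0.011, 3.055]
contact_force: [-14.5, -0.8, 18.8]
opening: 0.0006
grip_force: 9.1
```

```bash
cat >> h.py <<'E'
def barfind(p):
    M=lambda f:cv2.inRange(cv2.cvtColor(cv2.imread(f"pics/{f}.png"),cv2.COLOR_BGR2HSV),(5,110,50),(18,255,220))
    k=np.array([.576,.022]);c,s=np.cos(-.087),np.sin(-.087)
    for cam,q in(("scene","s"),("side","d")):
        im,st=shot(cam,q+p); m=M(q+p)&~cv2.dilate(M(q+"10"),np.ones((3,3)))
        best=[]
        for ph in np.arange(-.04,1.7,.02):
            x=.09-.215*np.cos(ph)+.02*np.sin(ph); z=.115+.215*np.sin(ph)+.02*np.cos(ph)
            y=np.linspace(-.06,.06,41); P=np.c_[k[0]+c*x-s*y,k[1]+s*x+c*y,np.full(41,z)]; u=proj(cam,P).round().astype(int)
            best.append((round(float((m[u[:,1],u[:,0]]>0).mean()),2),round(float(ph),2)))
        print(cam,sorted(best,reverse=True)[:4])
    print(st["tool_pos"],st["contact_force"])
E
python3 -c "
from h import *; barfind('14')"
```

```text
scene [(0.71, 0.78), (0.71, 0.76), (0.68, 0.82), (0.68, 0.8)]
side [(0.9, 0.78), (0.76, 0.8), (0.39, 0.76), (0.37, 1.32)]
[0.53128023 0.0259424  0.26636522] [-13.45249895   0.31395346  18.1187814 ]
```

{"method": "apply_moves", "body": {"delta_pos": [[-0.03,0.003,-0.016],[-0.054,0.005,-0.033],[-0.073,0.006,-0.052],[-0.09,0.008,-0.073],[-0.107,0.009,-0.094],[-0.1225,0.011,-0.116],[-0.137,0.012,-0.139],[-0.15,0.013,-0.162]], "dr": [[0,0,0],[0,0,0],[0,0,0],[0,0,0],[0,0,0],[0,0,0],[0,0,0],[0,0,0]], "jaw": [0,0,0,0,0,0,0,0]}}

```text
time: 48.02
tool_pos: [0.4733, 0.031, 0.1989]
tool_rot: [3.141, -0.009, 3.054]
contact_force: [-2.9, 0.3, 4.0]
opening: 0.0003
grip_force: 2.2
```

```bash
python3 -c "
from h import *; barfind('15')"
```

```text
scene [(0.83, 0.38), (0.83, 0.32), (0.8, 0.36), (0.78, 0.42)]
side [(0.78, 0.36), (0.63, 0.38), (0.56, 0.34), (0.41, 1.32)]
[0.47197071 0.03110982 0.19712834] [-1.64127406 -0.13209813 -1.09096307]
```

{"method": "apply_moves", "body": {"delta_pos": [[-0.01,0.001,-0.02],[-0.02,0.002,-0.039],[-0.028,0.002,-0.064],[-0.0375,0.003,-0.09],[-0.044,0.004,-0.115],[-0.05,0.004,-0.14],[-0.052,0.004,-0.155],[-0.054,0.005,-0.168]], "dr": [[0,0,0],[0,0,0],[0,0,0],[0,0,0],[0,0,0],[0,0,0],[0,0,0],[0,0,0]], "jaw": [0,0,0,0,0,0,0,0]}}

```text
time: 48.78
tool_pos: [0.4529, 0.0327, 0.1313]
tool_rot: [3.141, -0.008, 3.054]
contact_force: [-1.5, -0.4, 1.0]
opening: 0.0005
grip_force: 0.9
```

{"method": "apply_moves", "body": {"delta_pos": [[0,0,-0.005],[0,0,-0.01],[0,0,-0.015],[0,0,-0.018],[0,0,-0.021],[0,0,-0.021]], "dr": [[0,0,0],[0,0,0],[0,0,0],[0,0,0],[0,0,0],[0,0,0]], "jaw": [0,0,0,0,0,0]}}

```text
time: 49.28
tool_pos: [0.4534, 0.0327, 0.1236]
tool_rot: [3.141, -0.007, 3.054]
contact_force: [-0.8, -0.5, 0.7]
opening: 0.0005
grip_force: 0.1
```

{"method": "apply_moves", "body": {"delta_pos": [[0,0,-0.003],[0,0,-0.006],[0,0,-0.009],[0,0,-0.011],[0,0,-0.011]], "dr": [[0,0,0],[0,0,0],[0,0,0],[0,0,0],[0,0,0]], "jaw": [0,0,0,0,0]}}

```text
time: 49.7
tool_pos: [0.4532, 0.0327, 0.1194]
tool_rot: [3.141, -0.007, 3.054]
contact_force: [-2.5, -0.1, 4.4]
opening: 0.0007
grip_force: 1.9
```

{"method": "apply_moves", "body": {"delta_pos": [[0,0,-0.002],[0,0,-0.004],[0,0,-0.004]], "dr": [[0,0,0],[0,0,0],[0,0,0]], "jaw": [0,0,0]}}

```text
time: 49.95
tool_pos: [0.4533, 0.0327, 0.119]
tool_rot: [3.141, -0.006, 3.054]
contact_force: [-5.0, 0.4, 15.7]
opening: 0.0003
grip_force: 7.7
```

{"method": "apply_moves", "body": {"delta_pos": [[0,0,-0.002],[0,0,-0.002],[0,0,0.03],[0,0,0.12],[0,0,0.21],[0,0,0.3],[0,0,0.33]], "dr": [[0,0,0],[0,0,0],[0,0,0],[0,0,0],[0,0,0],[0,0,0],[0,0,0]], "jaw": [0,0,0,0,0,0,0]}}

```text
time: 50.53
tool_pos: [0.4554, 0.0325, 0.2546]
tool_rot: [3.141, 0.001, 3.054]
contact_force: [0.3, -0.1, -0.0]
opening: 0.0003
grip_force: 0.0
```

{"method": "apply_moves", "body": {"delta_pos": [[0.07,-0.06,0],[0.14,-0.13,0],[0.21,-0.2,0],[0.28,-0.28,0],[0.35,-0.36,0],[0.368,-0.445,0],[0.368,-0.445,0],[0.368,-0.445,0]], "dr": [[0,0,0],[0,0,0],[0,0,0],[0,0,0],[0,0,0],[0,0,0],[0,0,0],[0,0,0]], "jaw": [0.4,0.4,0.4,0.4,0.4,0.4,0.4,0.4]}}

```text
time: 51.2
tool_pos: [0.6005, -0.1471, 0.2482]
tool_rot: [3.141, -0.009, 3.051]
contact_force: [0.4, 0.9, 0.4]
opening: 0.0364
grip_force: 0.0
```

```bash
python3 - <<'E'
from h import *
import pickle
barfind('16')
im,st=shot("wrist","w16"); pickle.dump(st,open("w16.pkl","wb")); print(st["tool_pos"],st["tool_rot"])
p=proj("wrist",[[.531,-.143,.127]],st)[0]; print(p)
g=im.astype(int).max(2); x,y=p.round().astype(int)
for r in range(y-45,min(400,y+45),2): print(r,"".join(" .:-=+*#%@"[min(9,g[r,cc]*10//256)] for cc in range(x-60,x+60)))
print(x-60)
E
```

```text
scene [(0.93, 0.06), (0.83, 0.04), (0.78, 0.02), (0.76, 0.0)]
side [(1.0, 0.0), (1.0, -0.02), (1.0, -0.04), (0.8, 0.02)]
[ 0.60025465 -0.14556273  0.24877515] [-0.50326163  0.78916775  0.04361327]
[ 0.60018223 -0.14469993  0.24931288] [ 3.14055964 -0.00761519  3.05425977]
[318.05721651 122.69386165]
78 %%%%%%%%%%%%@*++*+-::++=++++++++++++++++++======================++======+=====+=+=================::-----:::*%#+@=======
80 %%%%%%%%%%%%%%@#+-:--+++++++++++++++++++++===============+======+=++=+=======+=+=+=+=+==++++==+===::----::::----++==+===
82 %%%%%%%%%%%%%@**+-:--++-=+++*+**************++*****##*****************##************####****+=====::----:::-----+======+
84 %%%%%%%%%%%%%***+-:-++++%@@@@@@@@@@@@@@@%%%%%%%%%%%%%%%%%%%%%%%%%%%%%%%%%%%%%%%%%%%%%%%%%%%%*=====-:----::::---====+==+=
86 %%%%%%%%%%%%%+**+-:=++++%%%%@%%%@@%%%@@%%%%%%%%%%%%%%%%%%%%%%%%%%%%%%%%%%%%%%%%%%%%%%%%%%%%%*==+==-:---=::::----=++=====
88 %%%%%%%%%%%%#+**+--+++++%%%%%%%%%%%%%@@%%%%%%%%%%%%%%%%%%%%%%%%%%%%%%%%%%%%%%%%%%%%%%%%%%%%%*==+==:.-=--::::----========
90 %%%%%%%%%%%#+***+:==+++*@%%%%%%%@%@%%@@%%%%%%%%%%%%%
[... 4118 characters left out ...]
===========================================::::::::----:::----=========
158 **************+***.:::::-===++++*+++++*++++*++++===========================================--::::.::---::::----=+=======
160 *+**+**++*++*****+.:::::-===+*++++++++++++++++++*+++*+=++===================================-:::::::----:::---=+========
162 +******++++*+*+**+:::::--===++++**++++++++++++++++++*+++*+===+*+===========================-::::::::----:::----+========
164 *+*++++++++**+***+::::::-==+++++*+++++*+++++++++++++++++++++++*++++++======================-::::::.:---::::----+========
166 +++++*+*++*+*****+::::::-==+++++*+++++*++++++++++++++++++++++++++*+++*+**+=+++=============-::::::::---::::----+======+=
258
```

```bash
python3 - <<'E'
from h import *
import pickle; st=pickle.load(open("w16.pkl","rb"))
for u,v,z in[(315.5,122,.115),(315.5,119.5,.137),(315.5,102,.137),(314.5,143,.11),(294,122,.115),(337,122,.115),(282,83,.11),(349,83,.11)]: print(u,v,z,at("wrist",u,v,z,st).round(4))
E
```

```text
315.5 122 0.115 [ 0.53   -0.1456  0.115 ]
315.5 119.5 0.137 [ 0.5279 -0.145   0.137 ]
315.5 102 0.137 [ 0.5114 -0.1436  0.137 ]
314.5 143 0.11 [ 0.5514 -0.1486  0.11  ]
294 122 0.115 [ 0.5279 -0.1671  0.115 ]
337 122 0.115 [ 0.5318 -0.1241  0.115 ]
282 83 0.11 [ 0.486  -0.1761  0.11  ]
349 83 0.11 [ 0.4923 -0.1081  0.11  ]
```

{"method": "apply_moves", "body": {"delta_pos": [[-0.09,-0.002,0],[-0.1755,-0.002,0],[-0.1755,-0.002,-0.08],[-0.1755,-0.002,-0.16],[-0.1755,-0.002,-0.24],[-0.1755,-0.002,-0.298],[-0.1755,-0.002,-0.298],[-0.1755,-0.002,-0.298]], "dr": [[0,0,0],[0,0,0],[0,0,0],[0,0,0],[0,0,0],[0,0,0],[0,0,0],[0,0,0]], "jaw": [0.3,0.3,0.3,0.3,0.3,0.3,0.3,0.3]}}

```text
time: 52.02
tool_pos: [0.5298, -0.1449, 0.1306]
tool_rot: [3.141, -0.008, 3.056]
contact_force: [-0.2, 0.0, 0.9]
opening: 0.0276
grip_force: 0.0
```

{"method": "apply_moves", "body": {"delta_pos": [[0,0,-0.02],[0,0,-0.04],[0,0,-0.055],[0,0,-0.065],[0,0,-0.065]], "dr": [[0,0,0],[0,0,0],[0,0,0],[0,0,0],[0,0,0]], "jaw": [0.3,0.3,0.3,0.3,0.3]}}

```text
time: 52.43
tool_pos: [0.5299, -0.1459, 0.1037]
tool_rot: [3.141, -0.008, 3.054]
contact_force: [0.2, 0.5, 0.5]
opening: 0.0274
grip_force: 0.0
```

{"method": "apply_moves", "body": {"delta_pos": [[0,0,-0.006],[0,0,-0.006],[0,0,-0.006],[0,0,-0.006],[0,0,-0.006],[0,0,-0.006]], "dr": [[0,0,0],[0,0,0],[0,0,0],[0,0,0],[0,0,0],[0,0,0]], "jaw": [0,0,0,0,0,0], "force": 30}}

```text
time: 52.93
tool_pos: [0.5304, -0.1442, 0.102]
tool_rot: [3.138, -0.007, 3.054]
contact_force: [1.7, 7.3, -0.4]
opening: 0.0115
grip_force: 30.0
```

{"method": "apply_moves", "body": {"delta_pos": [[0,0,0],[0,0,0],[0,0,0],[0,0,0],[0,0,0],[0,0,0],[0,0,0]], "dr": [[0,0,-0.12],[0,0,-0.24],[0,0,-0.36],[0,0,-0.48],[0,0,-0.6],[0,0,-0.72],[0,0,-0.8]], "jaw": [0,0,0,0,0,0,0]}}

```text
time: 53.52
tool_pos: [0.5305, -0.1438, 0.102]
tool_rot: [3.138, -0.008, 2.652]
contact_force: [1.8, 7.8, -0.4]
opening: 0.0119
grip_force: 30.0
```

{"method": "apply_moves", "body": {"delta_pos": [[0,0,0],[0,0,0],[0,0,0],[0,0,0],[0,0,0],[0,0,0],[0,0,0]], "dr": [[0,0,-0.12],[0,0,-0.24],[0,0,-0.36],[0,0,-0.48],[0,0,-0.6],[0,0,-0.72],[0,0,-0.8]], "jaw": [0,0,0,0,0,0,0]}}

```text
time: 54.1
tool_pos: [0.5308, -0.1435, 0.102]
tool_rot: [3.138, -0.01, 2.251]
contact_force: [3.2, 10.7, -1.0]
opening: 0.0118
grip_force: 30.0
```

{"method": "apply_moves", "body": {"delta_pos": [[0,0,0],[0,0,0],[0,0,0],[0,0,0],[0,0,0],[0,0,0],[0,0,0]], "dr": [[0,0,-0.12],[0,0,-0.24],[0,0,-0.36],[0,0,-0.48],[0,0,-0.6],[0,0,-0.72],[0,0,-0.75]], "jaw": [0,0,0,0,0,0,0]}}

```text
time: 54.68
tool_pos: [0.5311, -0.1434, 0.102]
tool_rot: [3.139, -0.01, 1.876]
contact_force: [4.2, 10.9, -1.4]
opening: 0.0116
grip_force: 30.1
```

```bash
python3 -c "
from h import *
s=telemetry.observe(); print(s['tool_rot'],s['torque'],s['contact_force'],s['opening'],s['grip_force'])"
```

```text
[ 3.13856955 -0.01048151  1.87605869] [ 1.67633883 -0.74308363 -0.11040756] [ 4.23114169 10.8872841  -1.35930078] 0.011596514342020622 30.059617459774017
```

{"method": "apply_moves", "body": {"delta_pos": [[0,0,0],[0,0,0],[0,0,0],[0,0,0.06],[0,0,0.15],[0,0,0.24],[0,0,0.33],[0,0,0.37]], "dr": [[0,0,0],[0,0,0],[0,0,0],[0,0,0],[0,0,0],[0,0,0],[0,0,0],[0,0,0]], "jaw": [0.27,0.27,0.27,0.27,0.27,0.27,0.27,0.27]}}

```text
time: 55.35
tool_pos: [0.5316, -0.1471, 0.2554]
tool_rot: [3.136, -0.002, 1.879]
contact_force: [0.8, -0.9, 0.3]
opening: 0.0249
grip_force: 0.0
```

{"method": "apply_moves", "body": {"delta_pos": [[0.02,-0.06,0],[0.05,-0.12,0],[0.05,-0.165,0],[0.05,-0.165,0],[0.05,-0.165,0]], "dr": [[0,0,0],[0,0,0],[0,0,0],[0,0,0],[0,0,0]], "jaw": [0.27,0.27,0.27,0.27,0.27]}}

```text
time: 55.77
tool_pos: [0.5499, -0.2129, 0.2497]
tool_rot: [-3.141, -0.008, 1.877]
contact_force: [0.3, 0.7, -0.5]
opening: 0.0248
grip_force: 0.0
```

```bash
python3 - <<'E'
from h import *
barfind('17')
im,st=shot("wrist","w17"); print(st["tool_pos"],st["tool_rot"])
g=im.astype(int).max(2)
# unwarp: sample the plane z=.137 in a kiln-aligned grid
k=-.087; c,s=np.cos(k),np.sin(k)
for X in np.arange(.03,-.031,-.003):
    print("%6.3f "%X+"".join(" .:-=+*#%@"[min(9,g[int(v),int(u)]*10//256)] for u,v in proj("wrist",[[.53+c*X-s*Y,-.1455+s*X+c*Y,.137] for Y in np.arange(.03,-.031,-.0015)],st).round()))
for n in("s","d"):
    a=cv2.imread(f"pics/{n}10.png").astype(int);b=cv2.imread(f"pics/{n}17.png").astype(int)
    x0,y0,x1,y1=(375,235,525,380) if n=="s" else (190,260,360,380)
    d=(np.abs(a-b).sum(2)>90)[y0:y1,x0:x1]; print(n,"tray diff",d.sum(),[(q.min(),q.max()) for q in np.nonzero(d)] if d.sum() else "")
E
```

```text
scene [(0.88, 0.06), (0.8, 0.04), (0.78, 0.02), (0.76, 0.0)]
side [(1.0, 0.0), (1.0, -0.02), (0.98, -0.04), (0.8, 0.02)]
[ 0.54989279 -0.21202964  0.2498766 ] [0.49817289 0.35369862 0.31814304]
[ 0.5499472  -0.21154285  0.25001523] [ 3.14140642 -0.00761219  1.87924906]
 0.030 @%%%%%%%%%%%%%%%%%%%.=@%%%%%%%%%%%%%%@%++
 0.027 @%%%%%%%%%%%%%%%%%%@..@%%%%%%%%%%%%%%@*++
 0.024 @%%%%%%%%%@%%%%%%%%@..@%%%@%%%%%%%%%@@+++
 0.021 @%%%%%%%%%%%%@%%%%%@%#%%%%%%%%%%%%%@#+*++
 0.018 @%%%%%%%%%%%%%%=.. ....:-.#@%%@%@%%@+++++
 0.015 @%%%%%%%%%@@. .:.::..:.:::...#%%%%%++++*+
 0.012 %%%@%%%@@@@:::..:..:..:...:::. *@%@#====*
 0.009 @%%%%%%@%=..:.::.:..::.... ...::+@=-=====
 0.006 @%%%@%%@=..::.::::.  ....--**@@@-+-======
 0.003 %%%%%%@@=::::.  ...:..#%@@@++:....-======
 0.000 @%%%%%%%   ......::...:=.....   .+*======
-0.003 @%%%@%%#................  ........*-=====
-0.006 @%%%%%%@ ..........  ::::..:....=%#+=====
-0.009 %%%%%%%%@ ...     ::::::..:....:@%@*=====
-0.012 @%@%%%%%%%%  :.:....:...:......*-+=======
-0.015 @%%%%%%%%%%%**..:::.:..::...:%@==========
-0.018 @%%%%%%%%%%%%%@%*-=:....%+#%%#-==========
-0.021 @%%%%%%%%%%%%%%%%%%%%%%%%%%%%@-==========
-0.024 %@%%%%%%%%%%%%%%%%%%%%%%%%%%%@-==========
-0.027 @%%%%%%%%%%%%%%%%%%%%%%%%%%%@+===========
-0.030 @@%%%%%%%%%%%%%%%%%%%%%%%%%%*============
s tray diff 1148 [(np.int64(0), np.int64(113)), (np.int64(0), np.int64(67))]
d tray diff 721 [(np.int64(0), np.int64(56)), (np.int64(36), np.int64(162))]
```

```bash
python3 - <<'E'
from h import *
roi={"s":(375,235,525,380),"d":(190,260,360,380)}
for n in "sd":
    x0,y0,x1,y1=roi[n]
    for f in("10","12","13","15","17"):
        im=cv2.imread(f"pics/{n}{f}.png")[y0:y1,x0:x1]; h=cv2.cvtColor(im,cv2.COLOR_BGR2HSV); o=[]
        for c,lo,hi in(("blue",(105,100,20),(130,255,255)),("green",(60,80,20),(90,255,255)),("foot",(5,15,90),(25,80,255)),("dkbrown",(0,130,20),(9,255,110))):
            m=cv2.inRange(h,lo,hi); q,l,s,ce=cv2.connectedComponentsWithStats(m)
            o.append((c,[(int(s[i,4]),(ce[i]+[x0,y0]).round().astype(int).tolist()) for i in range(1,q) if s[i,4]>25]))
        print(n,f,o)
E
```

```text
s 10 [('blue', [(227, [479, 272])]), ('green', [(221, [455, 297])]), ('foot', [(28, [432, 270]), (218, [469, 283]), (237, [445, 307]), (37, [436, 326]), (262, [419, 337]), (102, [404, 359])]), ('dkbrown', [(98, [428, 328])])]
s 12 [('blue', [(227, [479, 272])]), ('green', [(219, [455, 297])]), ('foot', [(34, [383, 245]), (27, [431, 271]), (222, [469, 283]), (239, [445, 308]), (54, [415, 320]), (259, [398, 331]), (92, [406, 361])]), ('dkbrown', [(84, [406, 323])])]
s 13 [('blue', [(227, [479, 272])]), ('green', [(219, [455, 297])]), ('foot', [(27, [431, 271]), (220, [469, 283]), (239, [445, 308]), (53, [415, 320]), (257, [398, 331]), (95, [406, 361])]), ('dkbrown', [(85, [406, 322])])]
s 15 [('blue', [(226, [479, 272])]), ('green', [(219, [455, 297])]), ('foot', [(46, [382, 239]), (27, [431, 271]), (218, [469, 283]), (238, [445, 308]), (53, [415, 320]), (257, [398, 331]), (98, [403, 358])]), ('dkbrown', [(90, [406, 322])])]
s 17 [('blue', [(227, [479, 272])]), ('green', [(219, [455, 297])]), ('foot', [(27, [431, 271]), (218, [469, 283]), (237, [445, 308]), (54, [415, 320]), (254, [398
[... 715 characters left out ...]
, [192, 273]), (146, [356, 290]), (36, [234, 287]), (178, [251, 291]), (52, [322, 306]), (47, [262, 318]), (230, [280, 324]), (360, [310, 340])]), ('dkbrown', [(56, [243, 271])])]
d 15 [('blue', [(91, [308, 320])]), ('green', [(76, [273, 302])]), ('foot', [(292, [335, 265]), (29, [204, 274]), (37, [234, 287]), (178, [251, 291]), (40, [330, 310]), (48, [262, 318]), (228, [280, 324]), (362, [310, 340])]), ('dkbrown', [(50, [243, 271])])]
d 17 [('blue', [(91, [307, 321])]), ('green', [(75, [273, 302])]), ('foot', [(128, [313, 266]), (26, [348, 261]), (114, [195, 271]), (32, [204, 273]), (230, [248, 291]), (58, [320, 305]), (296, [277, 323]), (379, [310, 340])]), ('dkbrown', [(54, [243, 271])])]
```

```bash
python3 - <<'E'
from h import *
for f,u,v in(("old foot",419,337),("new",398,331)): print(f,at("scene",u,v,.014)[:2])
for f,u,v in(("old foot",244,306),("new",249,291)): print(f,at("side",u,v,.014)[:2])
for f,u,v in(("old slab",428,328),("new",406,322)): print(f,at("scene",u,v,.05)[:2])
for f,u,v in(("old slab",239,286),("new",243,271)): print(f,at("side",u,v,.05)[:2])
for cam,c in(("scene",((377,328),(467,241))),("side",((245,270),(198,308)))): print(cam,[at(cam,*q,.022)[:2].round(3).tolist() for q in c])
E
```

```text
old foot [0.58965849 0.31495826]
new [0.60987251 0.27843129]
old foot [0.55865256 0.32608001]
new [0.57678407 0.28893018]
old slab [0.57728876 0.31752545]
new [0.59810716 0.28073506]
old slab [0.57704192 0.3142428 ]
new [0.59903965 0.27651028]
scene [[0.637, 0.246], [0.352, 0.259]]
side [[0.62, 0.25], [0.628, 0.382]]
```

{"method": "apply_moves", "body": {"delta_pos": [[0,0.1,0],[0,0.2,0],[0,0.3,0],[0,0.4,0],[0,0.5,0],[0,0.6,0],[0,0.7,0],[0,0.78,0]], "dr": [[0,0,0],[0,0,0],[0,0,0],[0,0,0],[0,0,0],[0,0,0],[0,0,0],[0,0,0]], "jaw": [0.45,0.45,0.45,0.45,0.45,0.45,0.45,0.45]}}

```text
time: 56.58
tool_pos: [0.5492, 0.1036, 0.2506]
tool_rot: [3.14, -0.008, 1.882]
contact_force: [0.4, -0.0, 0.3]
opening: 0.0412
grip_force: 0.0
```

{"method": "apply_moves", "body": {"delta_pos": [[0.05,0.08,0],[0.1,0.17,0],[0.157,0.26,0],[0.157,0.309,0],[0.157,0.309,0],[0.157,0.309,0]], "dr": [[0,0,-0.3],[0,0,-0.6],[0,0,-0.9],[0,0,-0.96],[0,0,-0.96],[0,0,-0.96]], "jaw": [0.45,0.45,0.45,0.45,0.45,0.45]}}

```text
time: 57.08
tool_pos: [0.6121, 0.2252, 0.2496]
tool_rot: [-3.141, -0.006, 1.404]
contact_force: [-0.7, 0.6, -0.2]
opening: 0.0414
grip_force: 0.0
```

```bash
python3 - <<'E'
from h import *
im,st=shot("wrist","w18"); print(st["tool_pos"],st["tool_rot"])
hsv=cv2.cvtColor(im,cv2.COLOR_RGB2HSV)
print(proj("wrist",[[.595,.281,.014]],st))
# plane z=.014 resampled, 3 mm x 3 mm: F=foot (pale), '.'=wood, ' '=dark
for X in np.arange(.66,.539,-.003):
    row=""
    for u,v in proj("wrist",[[X,Y,.014] for Y in np.arange(.36,.225,-.003)],st).round().astype(int):
        if not(0<=u<640 and 0<=v<400): row+="?";continue
        h,s,val=map(int,hsv[v,u]); row+="F" if s<95 and val>60 else ("#" if val<70 else ("o" if s>165 else "."))
    print("%.3f "%X+row)
E
```

```text
[0.61213259 0.22520807 0.24961509] [-3.14117794 -0.00641718  1.40430175]
[[302.08678717 134.08118504]]
0.660 FFFFFFFFFFFFFFFFFFFFFFFFFFFFFFFFFFFFFFFFFFFFF
0.657 FFFFFFFFFFFFFFFFFFFFFFFFFFFFFFFFFFFFFFFFFFFFF
0.654 FFFFFFFFFFFFFFFFFFFFFFFFFFFFFFFFFFFFFFFFFFFFF
0.651 FFFFFFFFFFFFFFFFFFFFFFFFFFFFFFFFFFFFFFFFFFFFF
0.648 FFFFFFFFFFFFFFFFFFFFFFFFFFFFFFFFFFFFFFFFFFFFF
0.645 FFFFFFFFFFFFFFFFFFFFFFFFFFFFFFFFFFFFFFFFFFFFF
0.642 FFFFFFFFFFFFFFFFFFFFFFFFFFFFFFFFFFFFFFFFFFFFF
0.639 F.FFFFFFFFFFFFFFFFFFFFFFFFFFFFFFFFFFFFFFFFFFF
0.636 oooooooooooooooo.ooooo.oF..F..FFFFFFFFFFFFFFF
0.633 oooooooooooooooooooooooooooooooooooooooooFFFF
0.630 ooooooooooooooooooooooooooooo#oooooooooo.FFFF
0.627 oooooooooooooooooooooooooooooooooooooooo.FFFF
0.624 oooooooooooooooooooooooooooooooooooooooooFFFF
0.621 ooooooooooooooooooooooFFFFF...oooooooooo.FFFF
0.618 ooooooooooooooooooooooFFFFFFFFFFFFF.oo#ooFFFF
0.615 ooooooooooooooooooooooFFFFFFFFFFFFFooo#oFFFFF
0.612 ooooooooooooooooooooooFFFFFFFFFFFFFooooo.FFFF
0.609 ooooooooooooooooooooo.FFFFFFFFFFFFFooooo.FFFF
0.606 oooooooooooooooooooooFFFFFFFFFFFFFFoooooFFFFF
0.603 ooo
[... 434 characters left out ...]
FFFFFFFFFFFF.ooooooFFFFF
0.576 ooooooooooooooooooooFFFFFFFFFFFFF.ooooooFFFFF
0.573 ooooooooooooooooooooFFFFFFFFFFFFFoooooooFFFFF
0.570 ooooooooooooooooooooFFFFFFFFFFFFFoooooooFFFFF
0.567 ooooooooooooooooooo.FFFFFFFFFFFFFoooooooFFFFF
0.564 ooooooooooooooooooooooooo.FFFFFF.oooooooFFFFF
0.561 oooooooooooooooooooooooooooooo...oooooooFFFFF
0.558 ooooooooooooooooooooooooooooooooooooooooFFFFF
0.555 ooooooooooooooooooooooooooooooooooooooooFFFFF
0.552 ooooooooooooooooooooooooooooooooooooooooFFFFF
0.549 ooooooooooooooooooooooooooooooooooooooooFFFFF
0.546 ooooooooooooooooooooooooooooooooooooooooFFFFF
0.543 ooooooooooooooooooooooooooooooooooooooooFFFFF
0.540 ooooooooooooooooooooooooooooooooooooooo.FFFFF
```

```bash
python3 -c "
from h import *
print(job.hand_in())"
```

```text
the job is handed in; nothing more can be done
None
```

The job is handed in: three fired tiles stand in the tray, three raw tiles stand apart in the kiln, the lid is down on its stop and the switch reads fire. While closing the lid I briefly pressed the handle with about 60 N, well over a gentle push, and only noticed after closing that the brown fired tile had been knocked about 4 cm; it is still upright in the tray.

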